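Sort and put away the parts of a stripped microscope stage

ROBOT

A 6-joint arm with a two-finger parallel gripper is mounted at the origin on the work surface. World frame = base frame: x ahead of the robot, y to its left, z up, the work surface at z = 0. Lengths are in m, angles in degrees, forces in N, time in s.
With the tool pointing down it reaches from about 0.25 to 0.725 m from the base axis. Payload 9.7 kg.
Tool frame: the origin (TCP) lies on the centre line of the jaws, within the pads' length; the fingertips stand 22 mm ahead of it and the grasp point (between the pads) lies 3 mm ahead of it; z points along the fingers, y is the direction in which the jaws open and shut (so a half turn about z gives the same grasp; the last joint's range is limited). The gripper opens to 85 mm and grips with 20 to 120 N. Pads are 22 mm wide; open, the fingers measure 114 mm over their backs; the gripper's body (76 mm by 85 mm) begins 54 mm behind the grasp point. The pads swing forward as they close: fully open they stand 13 mm farther back than shut.
Start: joints at [72.25, 4.979, 10.078, 95.1, 0, 90], TCP at [0.168, 0.524, 0.216] pointing down, gripper open.
Joint ranges: [-179.16, 179.16], [-48.56, 103.87], [-65.8, 70.77], [-126.05, 130.52], [-82.76, 87.17], [-180, 180]. Speed limits (degrees/s): [127.2, 127.2, 147.25, 180, 180, 180].

INTERFACE

Orientations are given as [roll, pitch, yaw] about the fixed x, y, z axes, in that order (R = Rz(yaw) Ry(pitch) Rx(roll)).
In Python, from workcell import monitor, eyes, job gives the robot as it stands. The module is installed in compiled form; this text tells all that it offers.
- The arm moves only by the tool drive_tool, never from a script. Its argument "plan" is a list of rows, each a list of 3 entries, a list of its own where there are three numbers: the opening, from 0 (shut) to 1 (fully open), then the shift along the world's x, y, z in m, then the turn about the world's z in degrees. In form: [[gripper, [x, y, z], yaw], ...]. A call has 1 to 10 rows; each row shifts and turns the commanded pose from where the row before left it; what a row does not reach is not made up. A row lasts 1/8 s, in which the tool goes at most 62.5 mm and 10.7 degrees, less where a joint would pass 70% of its speed; a pose out of reach is approached as far as the arm can. A call is refused whole if a number of a shift passes 0.0625 or a number of a turn 10.7, either way. A call with a gripper value outside its range is refused whole. The fingers move at their own pace and stop on an object; "grip_force" is the grip in N (left out, the last holds). Time passes only in rows, so rows that do not move let the fingers close. It gives the time, the measured TCP pose, the force and the opening at its end, in the units of the state.
- monitor.get_obs(): the state, without advancing time (a new reading comes with each control period).
- eyes.camera(name): name is "side" or "top" or "wrist"; returns (picture, depth): 384x512x3 uint8, red, green, blue; 384x512 float32, m along the optical axis (not along the pixel's ray), 0 where there is no reading.
- eyes.camera_params(name): a dict with "fx", "fy", "cx", "cy" (pixels), "extrinsics" (4x4, takes a point from world to camera coordinates); the wrist camera has in their place "mount" (4x4, takes a point from camera to tool coordinates, whose origin is the TCP and whose axes are the flange's). Camera axes: x right, y down, z forward; pixel columns grow to the right and rows downward; lengths in m; the calibration is good to about 2 mm. The wrist camera is an equidistant fisheye: a pixel r from the principal point sees the ray r / f radians off the axis. A picture is of the moment at which its call begins: read the wrist's pose just before it. camera_params takes no time and is no camera call.
- job.job_done(): hands the job in, once; it reports no verdict.
The state is a dict: "time": time; "q": joint angles; "qd": joint speeds; "joint_efforts": joint torques, N m; "ee_pos": TCP position; "tcp_rot": TCP orientation; "wrist_force": force on the tool from outside, world axes, zero at the start; "torque": the same for the moment, N m; "opening": finger opening in m.
Only numpy, scipy, OpenCV 4.12 (cv2) and the standard library are available. Lean on these libraries where they do the work, as an engineer would, in place of code of your own. Each camera call takes 0.05 s, during which the arm holds its last target.

TASK

Raise the sorter's board by its handle and hold it up until every steel ball has rolled off into the trough while the flat plates stay on it, then let the board down again. Put all the balls into the square dish and lay every plate flat in the open case, on the floor of a compartment with nothing above the rim, and once the plates are in, press the case's lid shut until it has snapped past its catch. Leave the petri dish, the objective and the slide box where they are.

Things in the scene. Friction and masses are not known exactly. Their poses are not given: they have to be found in the camera images.
- sorter: Fixed grey parts sorter. Origin: on the table; +x is the way balls roll (handle to trough), +y along the trough. White tilting board 175 (x) x 170 (y), x = -90 to 85 mm, top 50 mm up when down; edge lips 3 mm high (10 mm at the sides of its last 60 mm). There it dips 3 mm to a groove along y at x = 57 mm, sides sloping 0.1 rad, in which the balls lie until it is tilted well past 0.1. Plates lie behind it.
- board (a joint): Tilt of the board in rad: 0 down (as at the start), grows as the handle edge is raised, stop at 0.45. Hinge along the sorter's y at x = 85 mm, 46 mm above the table, at the trough edge. Lifting takes about 3 N; let go, it sinks back to 0. Flat plates stay put up to at least 0.35.
- board_handle (a point): Middle of the board's handle, a round steel bar 10 mm thick and 80 mm long, parallel to the sorter's y, 34 mm clear of the board's back lip; 58 mm above the table when down, 220 mm from the hinge. It moves with the board.
- trough (a point): Lowest point, middle, of the trough's floor, 12 mm above the table; axes as the sorter's. Inside 114 mm wide (x), 190 mm long (y); walls 56 mm above the table, 38 mm on the board's side. The rubber floor is a V, lowest line along y, sides sloping 0.17 rad, its ends rising at 0.6 rad from about y = -68 and 68 mm; balls come to rest on the middle line, perhaps touching.
- case: Fixed aluminium case, 140 (x) x 136 (y) x 40 mm high, 4 mm walls, one divider each way, as high as the rim: four compartments of about 64 x 62 mm, centres at x = +-34, y = +-33 mm. Origin: on the table under its centre. Compartment floor 28 mm above the table (12 mm deep). Lid hinged along the +x wall; sprung catch at the middle of the -x wall.
- lid (a joint): Lid angle in rad: 0 shut; 1.75 to 2 at the start (standing open, leaning back past upright, stop at 2). Hinge along the case's y at x = 70 mm, 41 mm above the table; lid 144 mm long, 136 wide, 6 thick. Damped: pushed past upright to the case's -x it sinks by itself and stops on the catch at about 0.08; then about 6 to 10 N down on its free edge snaps it to 0, where it stays.
- lid_edge (a point): Top of the black pad (16 x 50 mm, 6 mm thick) on the middle of the lid's outer face, 132 mm from the hinge: the place to press. With the lid shut 53 mm above the table. It moves with the lid; its z points out of the lid's outer face.
- dish: Fixed square steel dish, open at the top, 104 x 104 x 35 mm high, 3 mm walls and floor. Origin: on the table under its centre; x and y along its sides.
- ball0_center (a point): Centre of a steel ball, 22 mm in diameter, 43 g. It rolls freely. 3 or 4 of the four balls are there.
- ball1_center (a point): Centre of a steel ball, 22 mm in diameter, 43 g. It rolls freely. 3 or 4 of the four balls are there.
- ball2_center (a point): Centre of a steel ball, 22 mm in diameter, 43 g. It rolls freely. 3 or 4 of the four balls are there.
- ball3_center (a point): Centre of a steel ball, 22 mm in diameter, 43 g. It rolls freely. 3 or 4 of the four balls are there.
- plate0_mid (a point): Centre of a flat steel plate, 36 (x) x 22 (y) x 8 mm (z), about 50 g, lying flat with z up. 2 or 3 of the four plates are there.
- plate1_mid (a point): Centre of a flat steel plate, 36 (x) x 22 (y) x 8 mm (z), about 50 g, lying flat with z up. 2 or 3 of the four plates are there.
- plate2_mid (a point): Centre of a flat steel plate, 36 (x) x 22 (y) x 8 mm (z), about 50 g, lying flat with z up. 2 or 3 of the four plates are there.
- plate3_mid (a point): Centre of a flat steel plate, 36 (x) x 22 (y) x 8 mm (z), about 50 g, lying flat with z up. 2 or 3 of the four plates are there.
- petri_mid (a point): Centre of a clear closed petri dish, 60 mm in diameter, 14 mm high: a bystander.
- objective_mid (a point): Centre of a dark microscope objective, 32 mm in diameter, 42 mm high, standing: a bystander.
- slidebox_mid (a point): Centre of a white slide box, 90 x 40 x 30 mm: a bystander.

How it is judged (in metres and radians):
On the way, in this order (a step that is already met when the one before it is completed fails the run):
1. all balls lie in the trough with the board tilted, and no plate is in the trough (value of joint board above 0.12 rad and x of ball0_center in the frame of trough between -0.058 and 0.058 m and y of ball0_center in the frame of trough between -0.095 and 0.095 m and z of each of ball0_center, ball1_center, ball2_center, ball3_center in the frame of trough below 0.035 m and x of ball1_center in the frame of trough between -0.058 and 0.058 m and y of ball1_center in the frame of trough between -0.095 and 0.095 m and x of ball2_center in the frame of trough between -0.058 and 0.058 m and y of ball2_center in the frame of trough between -0.095 and 0.095 m and x of ball3_center in the frame of trough between -0.058 and 0.058 m and y of ball3_center in the frame of trough between -0.095 and 0.095 m and not (x of plate0_mid in the frame of trough between -0.058 and 0.058 m and y of plate0_mid in the frame of trough between -0.095 and 0.095 m and z of plate0_mid in the frame of trough below 0.045 m) and not (x of plate1_mid in the frame of trough between -0.058 and 0.058 m and y of plate1_mid in the frame of trough between -0.095 and 0.095 m and z of plate1_mid in the frame of trough below 0.045 m) and not (x of plate2_mid in the frame of trough between -0.058 and 0.058 m and y of plate2_mid in the frame of trough between -0.095 and 0.095 m and z of plate2_mid in the frame of trough below 0.045 m) and not (x of plate3_mid in the frame of trough between -0.058 and 0.058 m and y of plate3_mid in the frame of trough between -0.095 and 0.095 m and z of plate3_mid in the frame of trough below 0.045 m)), for 0.2 s.
2. all plates lie flat on the floor of the case, below its rim, the lid still open (x of plate0_mid in the frame of case between -0.066 and 0.066 m and y of plate0_mid in the frame of case between -0.064 and 0.064 m and z of plate0_mid in the frame of case between 0.024 and 0.037 m and x of plate1_mid in the frame of case between -0.066 and 0.066 m and y of plate1_mid in the frame of case between -0.064 and 0.064 m and z of plate1_mid in the frame of case between 0.024 and 0.037 m and x of plate2_mid in the frame of case between -0.066 and 0.066 m and y of plate2_mid in the frame of case between -0.064 and 0.064 m and z of plate2_mid in the frame of case between 0.024 and 0.037 m and x of plate3_mid in the frame of case between -0.066 and 0.066 m and y of plate3_mid in the frame of case between -0.064 and 0.064 m and z of plate3_mid in the frame of case between 0.024 and 0.037 m and value of joint lid above 0.3 rad), for 0.2 s.
At the end, for the whole second after the job is handed in: Every ball is inside the dish (centre between its walls and below its rim), every plate lies in the case with its centre less than 9 mm above the compartment floor, the lid is past its catch (under 0.035 rad), the board is down (under 0.03 rad) and plates and balls are at rest (x of ball0_center in the frame of dish between -0.05 and 0.05 m and y of ball0_center in the frame of dish between -0.05 and 0.05 m and z of each of ball0_center, ball1_center, ball2_center, ball3_center in the frame of dish below 0.032 m and x of ball1_center in the frame of dish between -0.05 and 0.05 m and y of ball1_center in the frame of dish between -0.05 and 0.05 m and x of ball2_center in the frame of dish between -0.05 and 0.05 m and y of ball2_center in the frame of dish between -0.05 and 0.05 m and x of ball3_center in the frame of dish between -0.05 and 0.05 m and y of ball3_center in the frame of dish between -0.05 and 0.05 m and x of plate0_mid in the frame of case between -0.066 and 0.066 m and y of plate0_mid in the frame of case between -0.064 and 0.064 m and z of plate0_mid in the frame of case between 0.024 and 0.037 m and x of plate1_mid in the frame of case between -0.066 and 0.066 m and y of plate1_mid in the frame of case between -0.064 and 0.064 m and z of plate1_mid in the frame of case between 0.024 and 0.037 m and x of plate2_mid in the frame of case between -0.066 and 0.066 m and y of plate2_mid in the frame of case between -0.064 and 0.064 m and z of plate2_mid in the frame of case between 0.024 and 0.037 m and x of plate3_mid in the frame of case between -0.066 and 0.066 m and y of plate3_mid in the frame of case between -0.064 and 0.064 m and z of plate3_mid in the frame of case between 0.024 and 0.037 m and value of joint lid below 0.035 rad and value of joint board below 0.03 rad and linear speed of each of plate0, plate1, plate2, plate3 below 0.02 m/s and linear speed of each of ball0, ball1, ball2, ball3 below 0.1 m/s); the robot touches nothing.
It fails at once if the petri dish was moved more than 30 mm (distance of petri_mid from where it was at the start of the episode above 0.03 m).
It fails at once if the objective was moved more than 30 mm (distance of objective_mid from where it was at the start of the episode above 0.03 m).
It fails at once if the slide box was moved more than 30 mm (distance of slidebox_mid from where it was at the start of the episode above 0.03 m).
Of ball0, ball1, ball2, ball3 only 3 to 4 are there at a start; the rules pass over those that are not, and their reading is None.
Of plate0, plate1, plate2, plate3 only 2 to 3 are there at a start; the rules pass over those that are not, and their reading is None.
At some moment in a run one of plate0, plate1, plate2, plate3 may be knocked a few centimetres aside while the robot is not near it.
It also fails if it takes over 210 s, if anything falls off the work surface, if the arm or the gripper's body presses on something with over 40 N, if the wrist force passes 120 N, or if a joint passes its speed limit or range.

## Working session

There is one attempt and no reset: what is moved stays moved. The work goes in short steps, Python scripts to look and compute and a tool call to move; the robot and the scene stay as the last step left them, time stands still between calls to the robot, and variables do not carry over. Pictures are saved under pics/ and viewed, and the job is handed in when it is done.

Besides the shell and the picture viewer there is one more tool, called after "Call:" as a command line: name --argument value ..., lists and objects as JSON in quotes. drive_tool: Moves the arm, as the interface text tells. Its arguments: {"type":"object","properties":{"plan":{"type":"array","items":{"type":"array"}},"grip_force":{"type":"number"}},"required":["plan"]}

```bash
mkdir -p pics; cat > h.py <<'E'
import numpy as np, cv2
from workcell import monitor, eyes, job
from scipy.spatial.transform import Rotation as R
def snap(name,fn=None):
    im,d=eyes.camera(name)
    if fn: cv2.imwrite('pics/'+fn,im[:,:,::-1])
    np.savez('/tmp/%s.npz'%name,im=im,d=d)
    return im,d
def pts(name,d):
    p=eyes.camera_params(name); v,u=np.mgrid[0:384,0:512]
    c=np.stack([(u-p['cx'])/p['fx']*d,(v-p['cy'])/p['fy']*d,d],-1)
    E=np.array(p['extrinsics']); return (c-E[:3,3])@E[:3,:3]
def ray(name,u,v,z):
    p=eyes.camera_params(name);E=np.array(p['extrinsics'])
    dr=E[:3,:3].T@np.array([(u-p['cx'])/p['fx'],(v-p['cy'])/p['fy'],1]); o=-E[:3,:3].T@E[:3,3]
    return o+dr*(z-o[2])/dr[2]
E
python3 - <<'E'
from h import *
print(monitor.get_obs())
for n in ['side','top','wrist']:
    im,d=snap(n,n+'0.png'); p=eyes.camera_params(n); print(n,p)
E
```

```text
{'time': 0.0, 'q': array([7.22501577e+01, 5.01057079e+00, 1.00336674e+01, 9.51008122e+01,
       4.46859200e-05, 9.00000830e+01]), 'qd': array([ 0.06989496, -0.00836121,  0.01618806,  0.07235283, -0.00037881,
        0.1109469 ]), 'joint_efforts': array([ 1.58037551e-04, -5.20389855e+01,  4.64798212e+01,  1.63282512e-02,
       -4.88091155e-05,  1.19712411e-05]), 'ee_pos': array([0.16759283, 0.52356559, 0.21508113]), 'tcp_rot': array([-1.79922284e+02, -4.45733120e-05,  1.62250075e+02]), 'wrist_force': array([ 0.43226082, -0.34143358,  1.7081043 ]), 'torque': array([-0.00242913,  0.01935197, -0.05443175]), 'opening': 0.08523417299420538}
side {'fx': 387.01541249913925, 'fy': 387.01541249913925, 'cx': 255.09042514666314, 'cy': 196.1765844956638, 'extrinsics': array([[ 0.75527736, -0.65536826, -0.00696818, -0.36816576],
       [-0.47247076, -0.53706761, -0.69880595,  0.34860227],
       [ 0.45423286,  0.53108458, -0.71527735,  0.88554257],
       [ 0.        ,  0.        ,  0.        ,  1.        ]])}
top {'fx': 447.76988449865235, 'fy': 447.76988449865235, 'cx': 252.7683734856001, 'cy': 187.11279804754813, 'extrinsics': array([[ 0.0112287 , -0.99992216,  0.00544021,  0.03338879],
       [-0.98209876, -0.01205128, -0.18798081,  0.53837249],
       [ 0.18803173, -0.00323204, -0.98215764,  1.09394787],
       [ 0.        ,  0.        ,  0.        ,  1.        ]])}
wrist {'fx': 297.3186396354542, 'fy': 297.3186396354542, 'cx': 256.2588883861514, 'cy': 191.5071978391895, 'mount': array([[-1.00903820e-03, -9.62425325e-01, -2.71544610e-01,
         6.87771223e-02],
       [ 9.99999487e-01, -9.94726376e-04, -1.90347452e-04,
         9.90770297e-04],
       [-8.69173770e-05, -2.71544663e-01,  9.62425835e-01,
        -1.59509758e-01],
       [ 0.00000000e+00,  0.00000000e+00,  0.00000000e+00,
         1.00000000e+00]])}
```

View pics/top0.png

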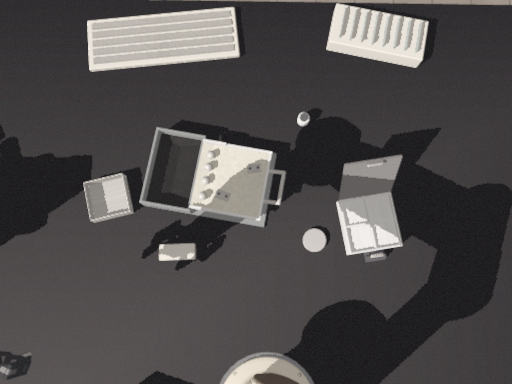

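View pics/side0.png

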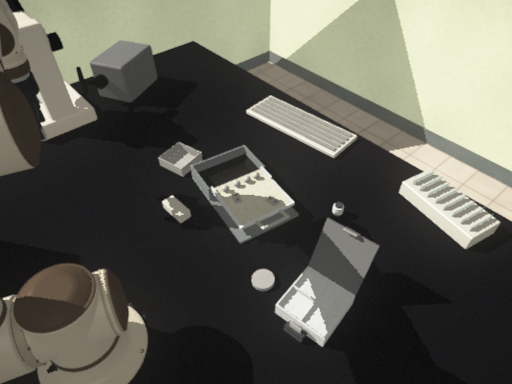

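View pics/wrist0.png

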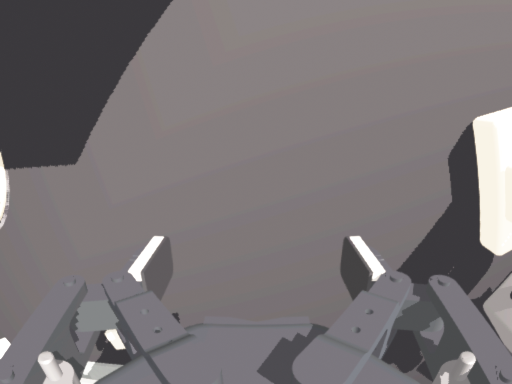

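The top view shows four balls on the board (about u 203–210, v 155–195), two plates at (254,168) and (222,195), and the handle at (280,187). The case is at (370,222) with its lid leaning up the picture, and the dish is at (108,197). I'll enlarge it and use the depth.

```bash
python3 - <<'E'
from h import *
z=np.load('/tmp/top.npz'); im,d=z['im'],z['d']
a=cv2.resize(im[120:260,70:300],None,fx=3.4,fy=3.4,interpolation=cv2.INTER_CUBIC); cv2.imwrite('pics/topz.png',a[:,:,::-1])
a=cv2.resize(im[140:270,290:420],None,fx=4.5,fy=4.5,interpolation=cv2.INTER_CUBIC); cv2.imwrite('pics/topc.png',a[:,:,::-1])
P=pts('top',d)
for n,(u,v) in dict(tbl=(300,300),bd=(240,190),b0=(209,155),pl=(254,168),pl2=(222,195),hd=(283,187),dishfl=(95,205),dishrim=(131,200),case1=(382,210),case2=(358,240),lid=(372,180),tr=(180,170),petri=(314,240),obj=(303,119),sb=(177,252)).items(): print(n,P[v,u].round(4))
E
```

```text
tbl [ 0.256  -0.0842  0.0005]
bd [0.5308 0.0723 0.047 ]
b0 [0.617  0.1525 0.0672]
pl [0.5878 0.0371 0.0526]
pl2 [0.5157 0.1175 0.056 ]
hd [ 0.5494 -0.0414 -0.002 ]
dishfl [0.4943 0.4564 0.0007]
dishrim [ 0.5092  0.3629 -0.0019]
case1 [ 0.4856 -0.2943  0.032 ]
case2 [ 0.408  -0.2303  0.0298]
lid [ 0.5496 -0.2523  0.1018]
tr [0.5889 0.2334 0.0144]
petri [ 0.4078 -0.1203  0.0135]
obj [ 0.7249 -0.0915  0.0438]
sb [0.3724 0.2297 0.0295]
```

View pics/topz.png

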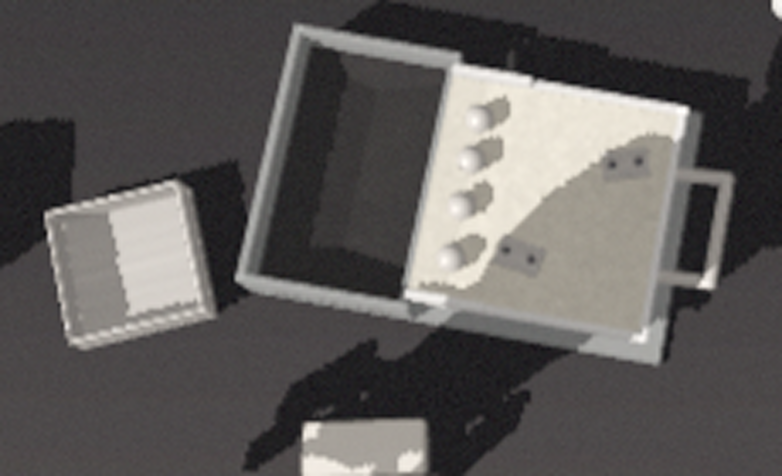

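View pics/topc.png

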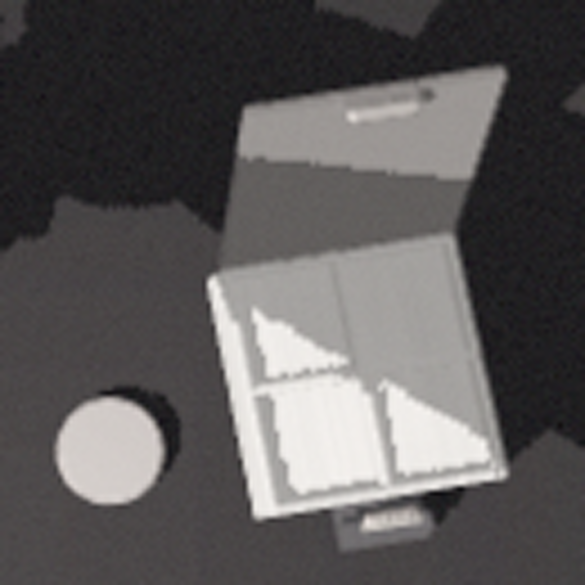

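```bash
python3 - <<'E'
from h import *
def Z(p,z): return ray('top',70+p[0]/3.4-.35,120+p[1]/3.4-.35,z)
def C(p,z): return ray('top',290+p[0]/4.5-.4,140+p[1]/4.5-.4,z)
def pr(n,L):
    L=np.array(L); print(n,L.round(4).tolist(),'c',L.mean(0).round(4))
    return L
h=pr('handle',[Z((727,177),.058),Z((706,286),.058)]); v=h[0]-h[1]; print(np.linalg.norm(v),np.degrees(np.arctan2(v[1],v[0])))
t=pr('trough',[Z(p,.056) for p in [(298,28),(238,282)]]); v=t[0]-t[1]; print(np.linalg.norm(v),np.degrees(np.arctan2(v[1],v[0])))
b=pr('board back',[Z(p,.053) for p in [(692,106),(646,340)]]); v=b[0]-b[1]; print(np.linalg.norm(v),np.degrees(np.arctan2(v[1],v[0])))
b=pr('board front',[Z(p,.06) for p in [(454,66),(408,293)]]); v=b[0]-b[1]; print(np.linalg.norm(v),np.degrees(np.arctan2(v[1],v[0])))
d=pr('dish',[Z(p,.035) for p in [(47,213),(180,182),(215,312),(78,346)]]); print(np.linalg.norm(d-np.roll(d,1,0),axis=1), [np.degrees(np.arctan2(*(d[i]-d[i-1])[[1,0]])) for i in range(4)])
c=pr('case',[C(p,.04) for p in [(210,278),(455,235),(507,478),(258,517)]]); print(np.linalg.norm(c-np.roll(c,1,0),axis=1), [np.degrees(np.arctan2(*(c[i]-c[i-1])[[1,0]])) for i in range(4)])
for p in [(626,164),(520,257)]: pr('plate',[Z(p,.058)])
for p in [(481,119),(471,160),(462,206),(451,258)]: pr('ball',[Z(p,.061)])
pr('lidtop',[C(p,.041+.14) for p in [(243,105),(505,67)]])
E
```

```text
handle [[0.5777, -0.0384, 0.058], [0.4946, -0.0226, 0.058]] c [ 0.5361 -0.0305  0.058 ]
0.08460021854281886 -10.71615372183757
trough [[0.6912, 0.2905, 0.056], [0.4937, 0.3249, 0.056]] c [0.5924 0.3077 0.056 ]
0.20050197445072482 -9.880480233982054
board back [[0.634, -0.0121, 0.053], [0.4544, 0.0215, 0.053]] c [0.5442 0.0047 0.053 ]
0.18274326041391645 -10.591904213444277
board front [[0.6612, 0.1695, 0.06], [0.4864, 0.1979, 0.06]] c [0.5738 0.1837 0.06  ]
0.1771699714146641 -9.225451025695317
dish [[0.5483, 0.4788, 0.035], [0.5738, 0.3791, 0.035], [0.4738, 0.3462, 0.035], [0.4469, 0.4472, 0.035]] c [0.5107 0.4128 0.035 ]
[0.1062193  0.10287393 0.1052512  0.10456763] [np.float64(17.29033127844475), np.float64(-75.67156637297678), np.float64(-161.76170982145337), np.float64(104.91536916149525)]
case [[0.5054, -0.1752, 0.04], [0.532, -0.3165, 0.04], [0.3939, -0.3392, 0.04], [0.3706, -0.1988, 0.04]] c [ 0.4505 -0.2574  0.04  ]
[0.13681243 0.14375202 0.14003708 0.14229424] [np.float64(9.934554810960439), np.float64(-79.30851425592053), np.float64(-170.65926943841282), np.float64(99.40381073636377)]
plate [[0.5868, 0.0377, 0.058]] c [0.5868 0.0377 0.058 ]
plate [[0.5147, 0.1159, 0.058]] c [0.5147 0.1159 0.058 ]
ball [[0.6196, 0.1477, 0.061]] c [0.6196 0.1477 0.061 ]
ball [[0.5877, 0.1543, 0.061]] c [0.5877 0.1543 0.061 ]
ball [[0.5523, 0.1599, 0.061]] c [0.5523 0.1599 0.061 ]
ball [[0.5128, 0.1669, 0.061]] c [0.5128 0.1669 0.061 ]
lidtop [[0.5719, -0.167, 0.181], [0.5936, -0.3014, 0.181]] c [ 0.5827 -0.2342  0.181 ]
```

Call:
drive_tool --plan '[[0.4,[0.035,-0.05,0],0.8],[0.4,[0.035,-0.05,0],0.8],[0.4,[0.035,-0.05,0],0.8],[0.4,[0.035,-0.05,0],0.8],[0.4,[0.035,-0.05,0],0.8],[0.4,[0.035,-0.05,0],0.8],[0.4,[0.035,-0.05,0],0.8],[0.4,[0.035,-0.05,0],0.8],[0.4,[0.035,-0.05,0],0.8],[0.4,[0.035,-0.05,0],0.8]]' --grip_force 30

```text
time: 1.4
ee_pos: [0.5185, 0.0219, 0.2157]
tcp_rot: [180.0, 0.0, 170.3]
wrist_force: [0.7, 0.6, 0.4]
opening: 0.0341
```

Call:
drive_tool --plan '[[0.35,[0.019,-0.055,-0.01],0],[0.35,[0,0,-0.05],0],[0.35,[0,0,0],0],[0.35,[0,0,0],0]]' --grip_force 30

```text
time: 1.9
ee_pos: [0.5369, -0.0307, 0.1575]
tcp_rot: [180.0, 0.1, 170.3]
wrist_force: [0.2, 0.8, 0.6]
opening: 0.0301
```

```bash
python3 - <<'E'
from h import *
o=monitor.get_obs(); print(o['ee_pos'],o['tcp_rot'],o['opening'],o['wrist_force'])
snap('wrist','w1.png')
E
```

```text
[ 0.53688511 -0.03069451  0.15748433] [1.79989568e+02 6.72518205e-02 1.70293306e+02] 0.03010169799720394 [0.22921175 0.79312009 0.59732347]
```

View pics/w1.png

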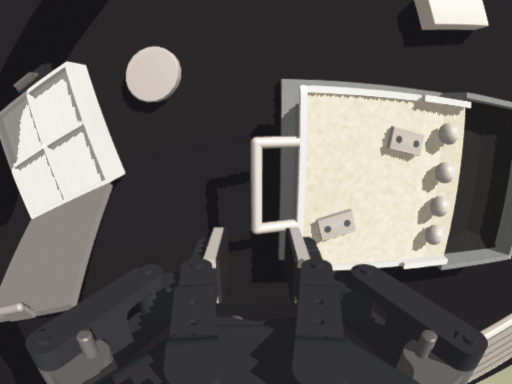

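```bash
cat >> h.py <<'E'
def wray(u,v,z,obs=None):
    o=obs or monitor.get_obs(); p=eyes.camera_params('wrist'); M=np.array(p['mount'])
    dx,dy=u-p['cx'],v-p['cy']; r=np.hypot(dx,dy)+1e-9; th=r/p['fx']
    c=np.array([dx/r*np.sin(th),dy/r*np.sin(th),np.cos(th)])
    Rt=R.from_euler('xyz',o['tcp_rot'],degrees=True).as_matrix()
    dr=Rt@M[:3,:3]@c; org=np.array(o['ee_pos'])+Rt@M[:3,3]
    return org+dr*(z-org[2])/dr[2]
E
python3 - <<'E'
from h import *
for u,v,z in [(257,140,.058),(257,230,.058),(405,142,.058),(336,225,.058),(448,133,.061),(444,173,.061),(439,206,.061),(434,235,.061)]: print(wray(u,v,z).round(4))
E
```

```text
[ 0.4964 -0.0219  0.058 ]
[ 0.5799 -0.0362  0.058 ]
[0.5181 0.1174 0.058 ]
[0.5886 0.0398 0.058 ]
[0.5141 0.1684 0.061 ]
[0.5546 0.1617 0.061 ]
[0.5895 0.1558 0.061 ]
[0.6224 0.151  0.061 ]
```

The wrist view agrees with the top view to about 3 mm: handle centre (0.537,-0.030), bar between the jaws. Going down to grip it.

Call:
drive_tool --plan '[[0.35,[0.001,0.001,-0.05],0],[0.35,[0,0,-0.03],0],[0.35,[0,0,-0.017],0],[0.0,[0,0,0],0],[0.0,[0,0,0],0],[0.0,[0,0,0],0],[0.0,[0,0,0],0]]' --grip_force 30

```text
time: 2.82
ee_pos: [0.5381, -0.0302, 0.0596]
tcp_rot: [180.0, 0.1, 170.2]
wrist_force: [1.1, 0.5, -0.0]
opening: 0.0
```

The fingers closed to 0, so the bar isn't between them. I'll take a look.

```bash
python3 - <<'E'
from h import *
snap('wrist','w2.png');im,d=snap('side'); cv2.imwrite('pics/s2.png',cv2.resize(im[120:270,150:350],None,fx=4,fy=4)[:,:,::-1]); print(monitor.get_obs()['opening'])
E
```

```text
-0.00035096654993616445
```

View pics/w2.png

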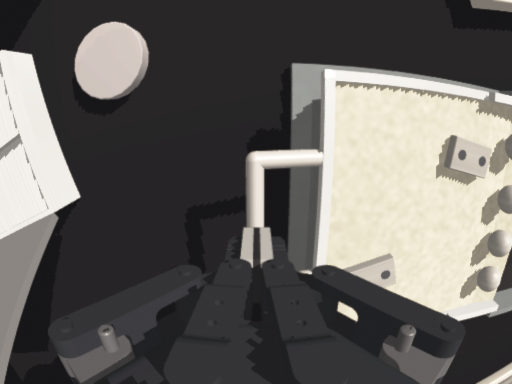

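View pics/s2.png

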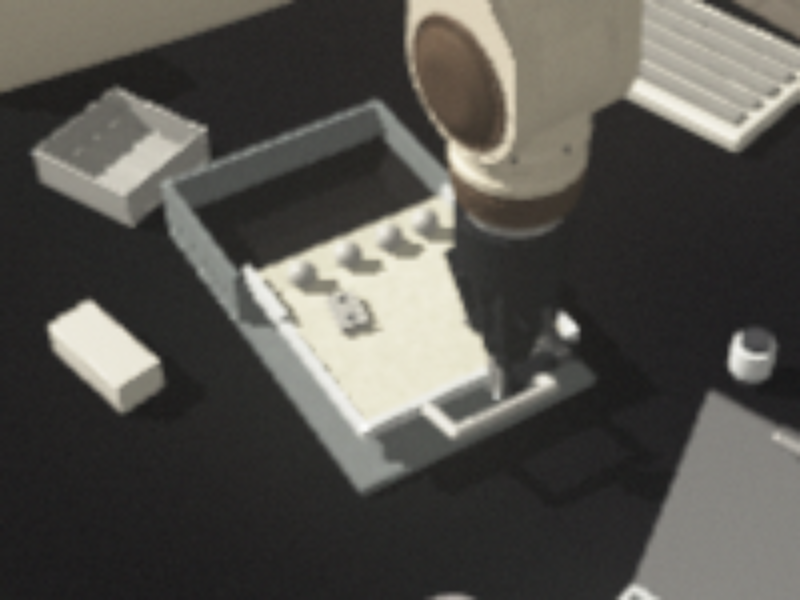

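```bash
python3 - <<'E'
from h import *
z=np.load('/tmp/wrist.npz'); im,d=z['im'],z['d']
cv2.imwrite('pics/w2z.png',cv2.resize(im[140:280,190:330],None,fx=4.2,fy=4.2,interpolation=cv2.INTER_NEAREST)[:,:,::-1])
print(d[160:270:8,240:276:3].round(3))
z=np.load('/tmp/side.npz'); im=z['im']
cv2.imwrite('pics/s2z.png',cv2.resize(im[190:240,240:310],None,fx=10,fy=10,interpolation=cv2.INTER_NEAREST)[:,:,::-1])
E
```

```text
[[0.219 0.22  0.159 0.155 0.156 0.156 0.156 0.156 0.157 0.158 0.159 0.159]
 [0.22  0.222 0.16  0.157 0.156 0.157 0.158 0.158 0.161 0.161 0.163 0.164]
 [0.222 0.223 0.162 0.158 0.158 0.158 0.159 0.16  0.223 0.222 0.223 0.222]
 [0.224 0.224 0.164 0.161 0.159 0.16  0.159 0.161 0.224 0.225 0.225 0.222]
 [0.226 0.226 0.165 0.162 0.161 0.16  0.163 0.162 0.227 0.226 0.226 0.226]
 [0.229 0.228 0.166 0.163 0.162 0.161 0.161 0.164 0.229 0.229 0.228 0.229]
 [0.229 0.23  0.23  0.164 0.163 0.165 0.163 0.164 0.23  0.231 0.228 0.23 ]
 [0.231 0.23  0.231 0.166 0.166 0.165 0.166 0.165 0.231 0.232 0.232 0.232]
 [0.233 0.234 0.234 0.167 0.166 0.165 0.167 0.167 0.233 0.233 0.232 0.232]
 [0.235 0.143 0.142 0.144 0.143 0.144 0.144 0.143 0.143 0.143 0.143 0.235]
 [0.144 0.136 0.134 0.135 0.134 0.133 0.134 0.135 0.134 0.134 0.134 0.144]
 [0.135 0.124 0.125 0.127 0.126 0.125 0.125 0.126 0.126 0.125 0.127 0.134]
 [0.128 0.12  0.119 0.119 0.12  0.119 0.119 0.118 0.119 0.119 0.119 0.127]
 [0.108 0.11  0.111 0.111 0.117 0.117 0.118 0.117 0.111 0.112 0.11  0.107]]
```

View pics/w2z.png

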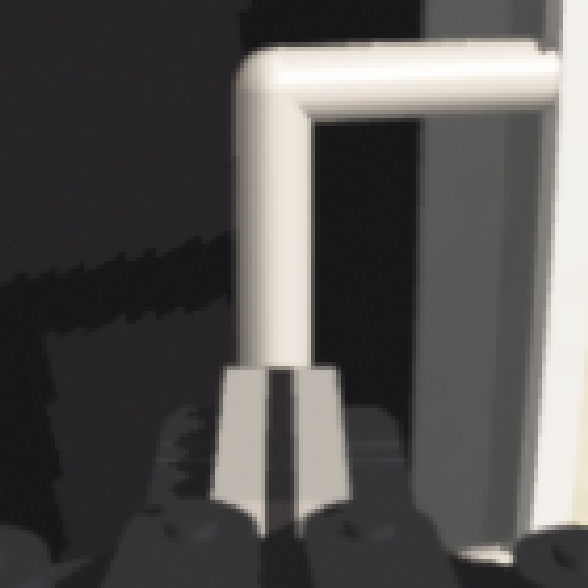

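View pics/s2z.png

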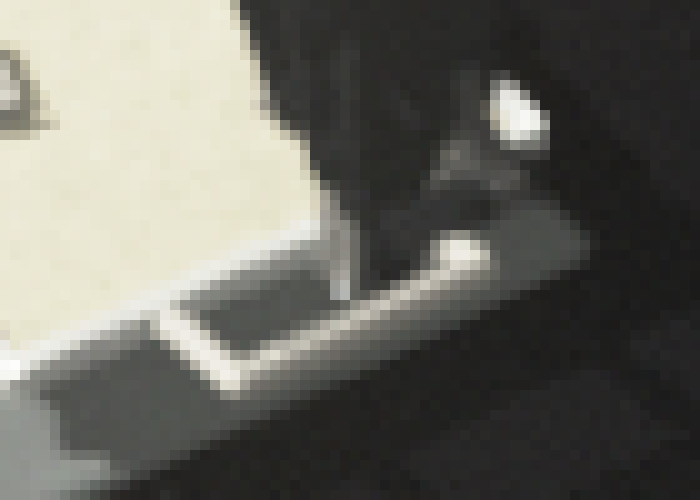

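```bash
python3 - <<'E'
from h import *
z=np.load('/tmp/side.npz'); P=pts('side',z['d'])
for v in range(206,226): print(v,[tuple(P[v,u].round(3)) for u in (273,274,275,277)])
print(monitor.get_obs()['wrist_force'])
E
```

```text
206 [(np.float64(0.528), np.float64(-0.027), np.float64(0.125)), (np.float64(0.519), np.float64(-0.039), np.float64(0.142)), (np.float64(0.518), np.float64(-0.044), np.float64(0.146)), (np.float64(0.523), np.float64(-0.046), np.float64(0.144))]
207 [(np.float64(0.527), np.float64(-0.028), np.float64(0.123)), (np.float64(0.527), np.float64(-0.032), np.float64(0.127)), (np.float64(0.519), np.float64(-0.043), np.float64(0.141)), (np.float64(0.524), np.float64(-0.046), np.float64(0.14))]
208 [(np.float64(0.528), np.float64(-0.027), np.float64(0.118)), (np.float64(0.525), np.float64(-0.034), np.float64(0.125)), (np.float64(0.525), np.float64(-0.037), np.float64(0.128)), (np.float64(0.525), np.float64(-0.045), np.float64(0.135))]
209 [(np.float64(0.529), np.float64(-0.027), np.float64(0.113)), (np.float64(0.526), np.float64(-0.033), np.float64(0.119)), (np.float64(0.526), np.float64(-0.037), np.float64(0.123)), (np.float64(0.525), np.float64(-0.046), np.float64(0.132))]
210 [(np.float64(0.528), np.float64(-0.027), np.float64(0.11)), (np.float64(0.524), np.float64(-0.035), np.float64(0.119)
[... 3118 characters left out ...]
float64(0.527), np.float64(-0.034), np.float64(0.064)), (np.float64(0.531), np.float64(-0.034), np.float64(0.06)), (np.float64(0.535), np.float64(-0.038), np.float64(0.061))]
224 [(np.float64(0.522), np.float64(-0.036), np.float64(0.064)), (np.float64(0.526), np.float64(-0.035), np.float64(0.06)), (np.float64(0.53), np.float64(-0.036), np.float64(0.059)), (np.float64(0.564), np.float64(-0.009), np.float64(0.008))]
225 [(np.float64(0.523), np.float64(-0.035), np.float64(0.058)), (np.float64(0.526), np.float64(-0.035), np.float64(0.057)), (np.float64(0.557), np.float64(-0.009), np.float64(0.009)), (np.float64(0.563), np.float64(-0.011), np.float64(0.007))]
[-0.27475593  0.26852943 -0.01742903]
```

Both the wrist depth and the side depth put the shut fingertips at z ≈ 0.083 with the TCP at 0.060. So the tips are about 24 mm behind (above) the reported TCP, not 22 mm ahead as the text says. I'll go by the measurement: tip_z ≈ ee_z + 0.024. Reopening and going lower.

Call:
drive_tool --plan '[[0.35,[0,0,0.01],0],[0.35,[0,0,0],0],[0.35,[0,0,0],0],[0.35,[0,0,-0.025],0],[0.35,[0,0,-0.02],0],[0.35,[0,0,-0.007],0],[0.35,[0,0,0],0]]' --grip_force 30

```text
time: 3.8
ee_pos: [0.5375, -0.0302, 0.0167]
tcp_rot: [-180.0, -0.0, 170.3]
wrist_force: [0.3, -0.1, 0.5]
opening: 0.0297
```

Call:
drive_tool --plan '[[0,[0,0,0],0],[0,[0,0,0],0],[0,[0,0,0],0],[0,[0,0,0],0]]' --grip_force 30

```text
time: 4.3
ee_pos: [0.5381, -0.0311, 0.0177]
tcp_rot: [-179.9, 0.1, 170.2]
wrist_force: [0.3, -5.2, 1.2]
opening: 0.0088
```

```bash
python3 - <<'E'
from h import *
im,d=snap('side'); cv2.imwrite('pics/s3.png',cv2.resize(im[120:270,150:350],None,fx=4,fy=4)[:,:,::-1]); print(monitor.get_obs()['opening'])
snap('wrist','w3.png')
E
```

```text
0.008735119520833834
```

View pics/s3.png

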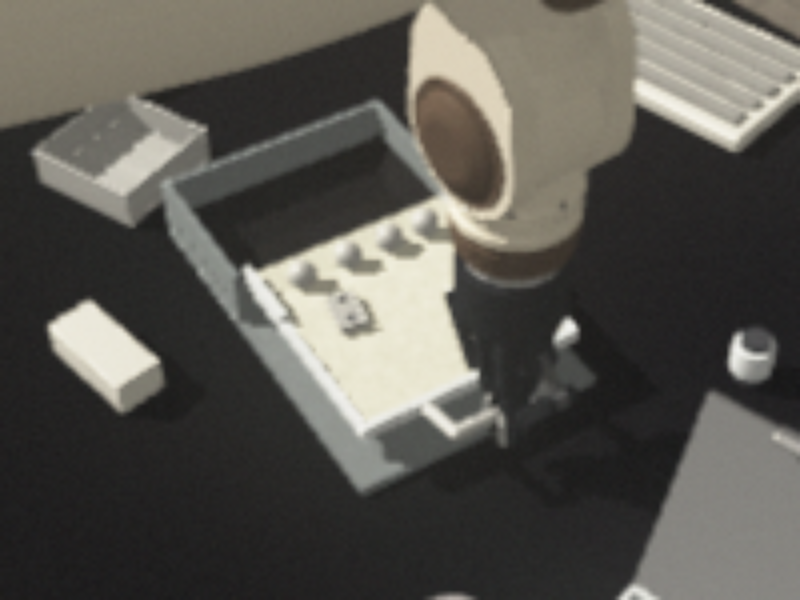

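View pics/w3.png

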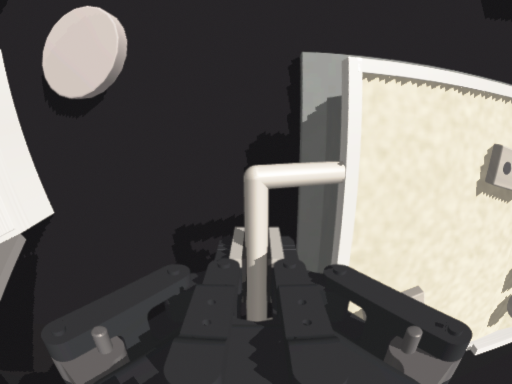

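Gripped: opening 8.8 mm with the bar between the pads. Raising along the arc to about 0.28 rad and holding.

Call:
drive_tool --plan '[[0,[0,0.0005,0.0075],0],[0,[0,0.001,0.0075],0],[0,[0.0002,0.001,0.0075],0],[0,[0.0003,0.0013,0.0075],0],[0,[0.0003,0.0016,0.0075],0],[0,[0.0003,0.0018,0.0075],0],[0,[0.0003,0.0021,0.0075],0],[0,[0.0004,0.0024,0.0075],0],[0,[0,0,0],0],[0,[0,0,0],0]]' --grip_force 30

```text
time: 5.65
ee_pos: [0.5399, -0.0199, 0.0777]
tcp_rot: [-179.8, 0.1, 170.2]
wrist_force: [-0.1, -7.5, -0.4]
opening: 0.0088
```

Call:
drive_tool --plan '[[0,[0,0,0],0],[0,[0,0,0],0],[0,[0,0,0],0],[0,[0,0,0],0],[0,[0,0,0],0],[0,[0,0,0],0],[0,[0,0,0],0],[0,[0,0,0],0]]' --grip_force 30

```text
time: 6.65
ee_pos: [0.5399, -0.0199, 0.0776]
tcp_rot: [-179.8, 0.1, 170.2]
wrist_force: [0.4, -7.7, -0.6]
opening: 0.0092
```

```bash
python3 - <<'E'
from h import *
im,d=snap('top'); cv2.imwrite('pics/t4.png',cv2.resize(im[120:260,70:300],None,fx=3.4,fy=3.4)[:,:,::-1])
im,d=snap('side'); cv2.imwrite('pics/s4.png',cv2.resize(im[120:270,150:350],None,fx=4,fy=4)[:,:,::-1])
E
```

```text
(no output)
```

View pics/s4.png

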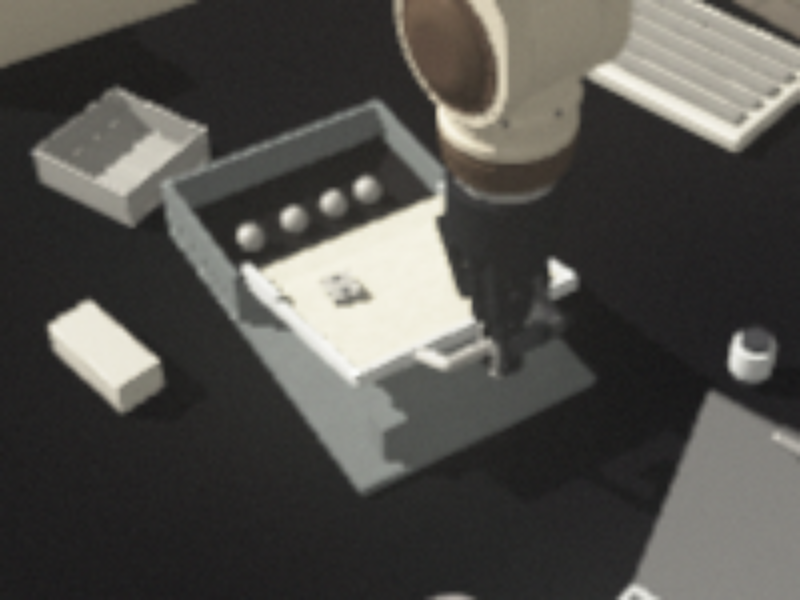

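View pics/t4.png

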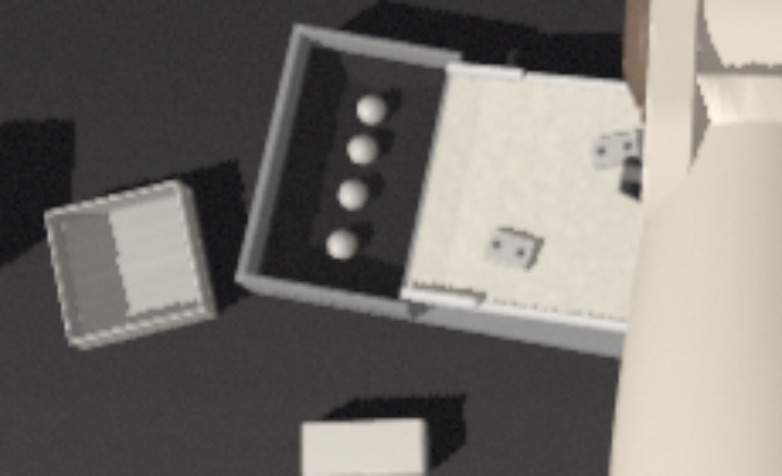

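All four balls are in a line in the trough and both plates are still on the board. Letting it down.

Call:
drive_tool --plan '[[0,[-0.0004,-0.0024,-0.0075],0],[0,[-0.0003,-0.0021,-0.0075],0],[0,[-0.0003,-0.0018,-0.0075],0],[0,[-0.0003,-0.0016,-0.0075],0],[0,[-0.0003,-0.0013,-0.0075],0],[0,[-0.0002,-0.001,-0.0075],0],[0,[0,-0.001,-0.0075],0],[0,[0,-0.0005,-0.0075],0],[0,[0,0,0],0]]'

```text
time: 7.88
ee_pos: [0.5381, -0.0311, 0.0176]
tcp_rot: [-179.9, 0.1, 170.2]
wrist_force: [-0.4, -6.0, 1.8]
opening: 0.0089
```

Call:
drive_tool --plan '[[0.35,[0,0,0],0],[0.35,[0,0,0],0],[0.35,[0,0,0],0],[0.35,[0,0,0.04],0],[0.35,[0,0,0.06],0],[0.35,[0,0.0,0.06],0],[0.35,[0,-0.02,0.0],0],[0.35,[0,0,0],0]]'

```text
time: 8.88
ee_pos: [0.5377, -0.051, 0.1765]
tcp_rot: [-180.0, 0.0, 170.2]
wrist_force: [-0.5, -0.2, -1.5]
opening: 0.03
```

```bash
python3 - <<'E'
from h import *
o=monitor.get_obs(); print(o['ee_pos'],o['tcp_rot'])
im,d=snap('wrist','w5.png')
im,d=snap('side'); cv2.imwrite('pics/s5.png',cv2.resize(im[120:270,150:350],None,fx=4,fy=4)[:,:,::-1])
E
```

```text
[ 0.53771283 -0.05098804  0.1765403 ] [-1.79999331e+02  4.46170509e-03  1.70182257e+02]
```

View pics/w5.png

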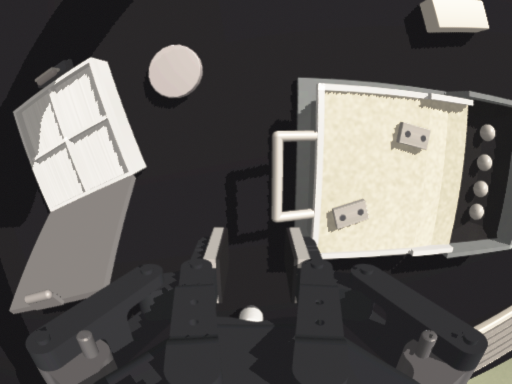

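View pics/s5.png

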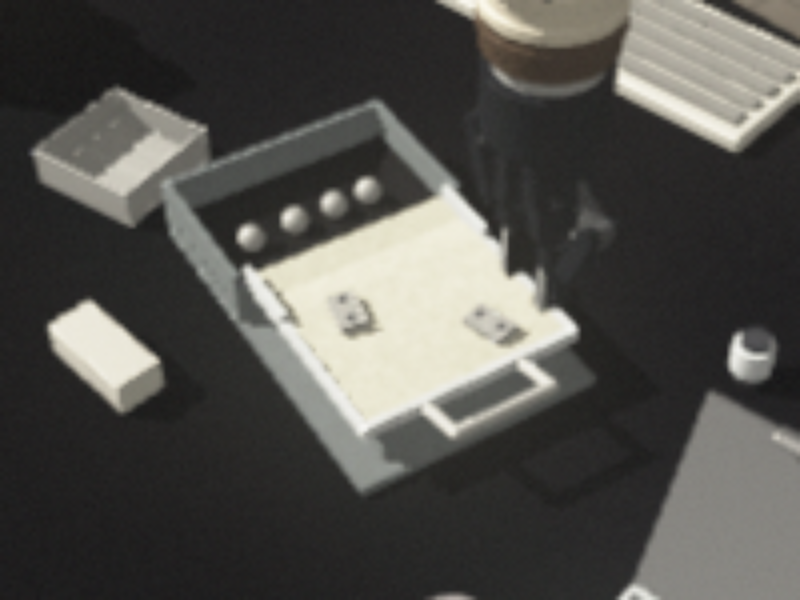

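The board is down with the plates at wrist pixels (414,136) and (350,213). The balls are in the trough at (475–487, 132–212). I'll get each plate's pose from its two dark holes.

```bash
cat > plates.py <<'E'
from h import *
def holes(name,im,box,f):
    x0,y0,x1,y1=box
    g=cv2.cvtColor(im[y0:y1,x0:x1],cv2.COLOR_RGB2GRAY); g=cv2.resize(g,None,fx=4,fy=4,interpolation=cv2.INTER_CUBIC)
    m=(g<90).astype(np.uint8); n,l,s,c=cv2.connectedComponentsWithStats(m)
    return [(s[i,4]/16,f(c[i][0]/4+x0-.4,c[i][1]/4+y0-.4)) for i in range(1,n) if s[i,4]>60]
def show(H):
    H=sorted(H,key=lambda a:-a[0])
    for a,p in H[:4]: print('   ',round(a,1),p.round(4))
    a,b=H[0][1],H[1][1]; print('  mid',((a+b)/2).round(4),'ang',np.degrees(np.arctan2(*(b-a)[[1,0]])).round(1)%180,'sep',np.linalg.norm(a-b).round(4))
E
python3 - <<'E'
from plates import *
z=np.load('/tmp/wrist.npz'); im=z['im']; 
for box in [(399,125,430,148),(334,203,368,222)]: show(holes('w',im,box,lambda u,v:wray(u,v,.058)))
for u,v in [(487,132),(484,162),(480,188),(476,212)]: print(wray(u,v,.023).round(4))
s=np.load('/tmp/side.npz'); P=pts('side',s['d']); 
E
```

```text
Traceback (most recent call last):
  File "plates.py", line 10, in show
    a,b=H[0][1],H[1][1]; print('  mid',((a+b)/2).round(4),'ang',np.degrees(np.arctan2(*(b-a)[[1,0]])).round(1)%180,'sep',np.linalg.norm(a-b).round(4))
        ~^^^
IndexError: list index out of range
```

```bash
python3 - <<'E'
from plates import *
z=np.load('/tmp/wrist.npz'); im=z['im']
a=cv2.resize(im[118:152,390:440],None,fx=12,fy=12,interpolation=cv2.INTER_NEAREST);b=cv2.resize(im[195:229,326:376],None,fx=12,fy=12,interpolation=cv2.INTER_NEAREST)
cv2.imwrite('pics/pp.png',np.vstack([a,b])[:,:,::-1][:, :])
print(a.shape)
E
```

```text
(408, 600, 3)
```

View pics/pp.png

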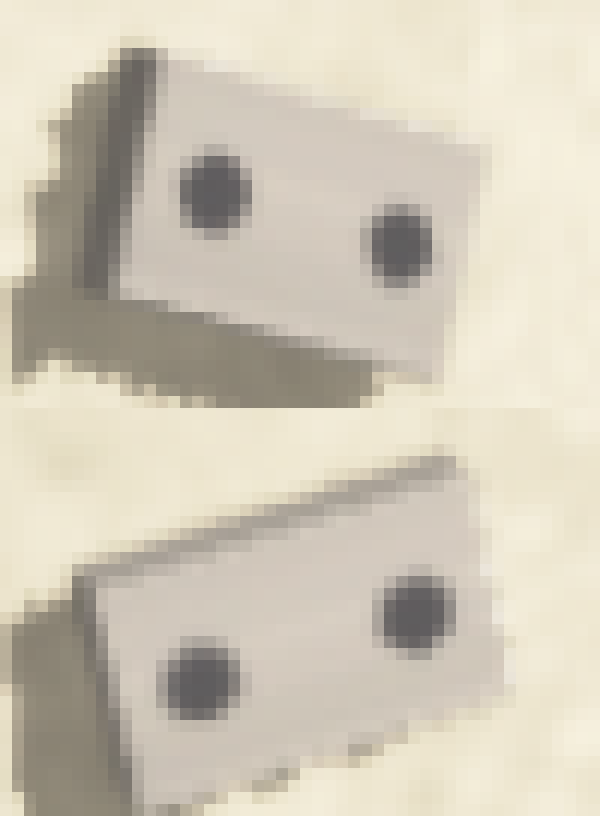

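```bash
python3 - <<'E'
from plates import *
for a,b in [((406.9,133.1),(422.4,137.5)),((341.7,216.8),(359.6,211.7))]:
    a=wray(*a,.058);b=wray(*b,.058); print(((a+b)/2).round(4),np.degrees(np.arctan2(*(b-a)[[1,0]])),np.linalg.norm(a-b))
for u,v in [(487,132),(484,162),(480,188),(476,212)]: print(wray(u,v,.023).round(4))
E
```

```text
[0.5153 0.1195 0.058 ] 70.54411530950236 0.019879035834802102
[0.5869 0.0406 0.058 ] 95.51422087748801 0.019832058333022512
[0.528  0.2591 0.023 ]
[0.5677 0.2525 0.023 ]
[0.6029 0.2461 0.023 ]
[0.6368 0.2412 0.023 ]
```

```bash
python3 - <<'E'
from h import *
o=monitor.get_obs(); print(o['q'])
s=np.load('/tmp/wrist.npz'); im=s['im']
cv2.imwrite('pics/wc.png',cv2.resize(im[50:320,10:220],None,fx=2.5,fy=2.2)[:,:,::-1])
E
```

```text
[-5.34215012e+00  2.99582977e+00  3.50415178e+00  9.06276753e+01
  1.21291597e-02  4.44360102e+00]
```

View pics/wc.png

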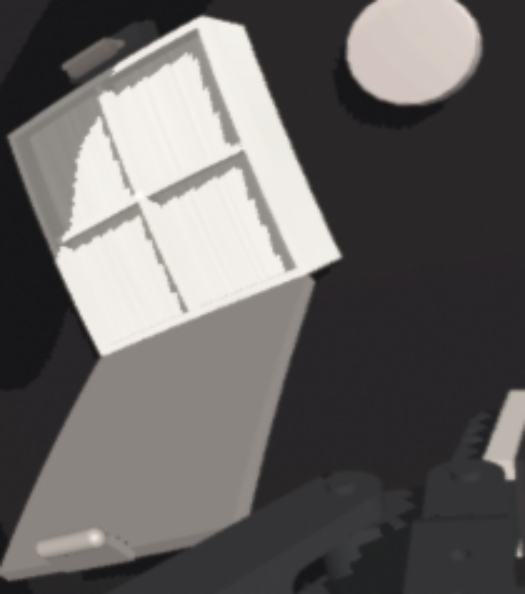

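```bash
python3 - <<'E'
from h import *
z=np.load('/tmp/wrist.npz'); im,d=z['im'],z['d']
p=eyes.camera_params('wrist'); M=np.array(p['mount'])
v,u=np.mgrid[225:260,200:312]; dd=d[225:260,200:312]
dx,dy=u-p['cx'],v-p['cy']; r=np.hypot(dx,dy); k=np.tan(r/p['fx'])/r
c=np.stack([dx*k*dd,dy*k*dd,dd],-1); t=c@M[:3,:3].T+M[:3,3]
m=(dd<.19)&(dd>.05); 
for i in range(0,16):
    mm=m[i]
    print(225+i,[ (int(u[i,j]),t[i,j].round(4).tolist()) for j in np.where(mm)[0][::6]][:5])
E
```

```text
225 []
226 []
227 []
228 [(214, [0.0106, -0.0204, -0.0217]), (220, [0.011, -0.0172, -0.0226]), (226, [0.0104, -0.0144, -0.0209]), (290, [0.0107, 0.0179, -0.0219]), (296, [0.0108, 0.0209, -0.0222])]
229 [(213, [0.0105, -0.0208, -0.0226]), (219, [0.0108, -0.0176, -0.0233]), (225, [0.0111, -0.0145, -0.0239]), (289, [0.0108, 0.0173, -0.0233]), (295, [0.0107, 0.0203, -0.0232])]
230 [(213, [0.0107, -0.0205, -0.0244]), (220, [0.011, -0.0169, -0.025]), (226, [0.0113, -0.0139, -0.0258]), (290, [0.0113, 0.0175, -0.0258]), (296, [0.0111, 0.0205, -0.0253])]
231 [(212, [0.0117, -0.0205, -0.0279]), (218, [0.0109, -0.0178, -0.026]), (224, [0.011, -0.0148, -0.0262]), (287, [0.0113, 0.0159, -0.027]), (293, [0.0105, 0.0191, -0.0253])]
232 [(212, [0.0112, -0.0205, -0.0281]), (218, [0.0103, -0.0178, -0.0259]), (224, [0.0113, -0.0146, -0.0281]), (287, [0.011, 0.0159, -0.0275]), (293, [0.0108, 0.0188, -0.0273])]
233 [(211, [0.0114, -0.0207, -0.0298]), (217, [0.0112, -0.0179, -0.0292]), (223, [0.0109, -0.0151, -0.0286]), (286, [0.0091, 0.0157, -0.0243]), (292, [0.0105, 0.0183, -0.0277])]
234 [(211, [0.0112
[... 522 characters left out ...]
0.007, -0.0258, -0.0249]), (209, [0.0073, -0.0226, -0.0254]), (215, [0.011, -0.0183, -0.0334]), (221, [0.0107, -0.0156, -0.0328]), (227, [0.005, -0.0141, -0.0201])]
238 [(201, [0.0073, -0.0264, -0.0267]), (207, [0.0073, -0.0234, -0.0267]), (213, [0.0111, -0.0191, -0.0349]), (219, [0.0109, -0.0163, -0.0344]), (225, [0.0094, -0.0139, -0.031])]
239 [(200, [0.0068, -0.0269, -0.027]), (206, [0.0073, -0.0237, -0.0278]), (212, [0.011, -0.0194, -0.0356]), (218, [0.0115, -0.0165, -0.0367]), (224, [0.0104, -0.014, -0.0343])]
240 [(200, [0.0066, -0.0268, -0.0277]), (206, [0.0075, -0.0235, -0.0294]), (212, [0.0113, -0.0192, -0.0374]), (218, [0.0113, -0.0164, -0.0373]), (224, [0.0093, -0.0142, -0.0331])]
```

Call:
drive_tool --plan '[[0.45,[0.01,0.02,0],-10.6],[0.45,[0.01,0.02,0],-10.6],[0.45,[0.01,0.02,0],-10.6],[0.45,[0.01,0.02,-0.01],-10.6],[0.45,[0.009,0.01,-0.02],-10.6],[0.45,[0,0,-0.02],-10.6],[0.45,[0,0,0],-10.6],[0.45,[0,0,0],-0.5],[0.45,[0,0,0],0],[0.45,[0,0,0],0]]'

```text
time: 10.22
ee_pos: [0.5867, 0.0399, 0.1268]
tcp_rot: [180.0, -0.0, 95.7]
wrist_force: [-0.6, 0.4, 0.1]
opening: 0.0385
```

```bash
python3 - <<'E'
from h import *
o=monitor.get_obs(); print(o['ee_pos'],o['tcp_rot'])
snap('wrist','w6.png')
E
```

```text
[0.58668496 0.03985813 0.12683389] [ 1.79993148e+02 -1.35959707e-03  9.56831839e+01]
```

View pics/w6.png

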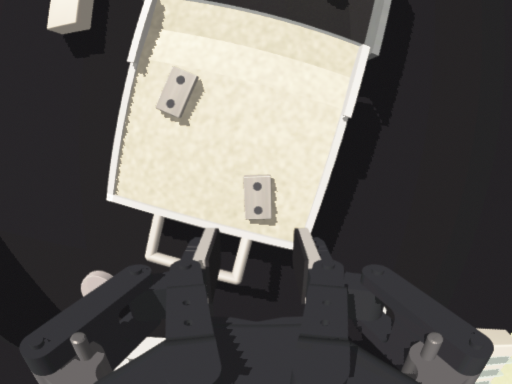

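```bash
python3 - <<'E'
from h import *
a=wray(257,186,.058);b=wray(258,210,.058);print(a,b,(a+b)/2)
a=wray(180,79,.058);b=wray(170.5,103.5,.058);print(a,b,(a+b)/2,np.degrees(np.arctan2(*(a-b)[[1,0]])))
E
```

```text
[0.58664412 0.04969584 0.058     ] [0.58943262 0.02971257 0.058     ] [0.58803837 0.0397042  0.058     ]
[0.51928726 0.12898124 0.058     ] [0.51320624 0.10939251 0.058     ] [0.51624675 0.11918688 0.058     ] 72.75382709604555
```

Call:
drive_tool --plan '[[0.45,[0.001,0,-0.04],0.5],[0.45,[0,0,-0.03],0],[0.45,[0,0,-0.015],0],[0.45,[0,0,-0.01],0],[0.45,[0,0,0],0],[0,[0,0,0],0],[0,[0,0,0],0],[0,[0,0,0],0],[0,[0,0,0],0]]' --grip_force 40

```text
time: 11.4
ee_pos: [0.5887, 0.0398, 0.0347]
tcp_rot: [179.8, 0.0, 96.1]
wrist_force: [-5.4, 0.3, 14.1]
opening: 0.0211
```

Gripped (21 mm), with the tips pressing the board lightly. Lifting and moving to the case.

Call:
drive_tool --plan '[[0,[0,0,0.02],0],[0,[0,0,0.05],0],[0,[0,-0.03,0.05],0],[0,[-0.02,-0.055,0.01],0.9],[0,[-0.02,-0.055,0],0.9],[0,[-0.03,-0.05,0],0.9],[0,[-0.03,-0.04,0],0.9],[0,[-0.035,-0.03,0],0],[0,[-0.035,-0.01,0],0],[0,[0,0,0],0]]' --grip_force 40

```text
time: 12.65
ee_pos: [0.4164, -0.2312, 0.163]
tcp_rot: [179.9, 0.1, 99.5]
wrist_force: [0.7, -0.8, 0.4]
opening: 0.0203
```

```bash
python3 - <<'E'
from h import *
o=monitor.get_obs(); print(o['ee_pos'],o['tcp_rot'],o['opening'])
snap('wrist','w7.png')
E
```

```text
[ 0.41641675 -0.23118376  0.16301207] [1.79919467e+02 7.67970760e-02 9.95158233e+01] 0.020340913931059128
```

View pics/w7.png

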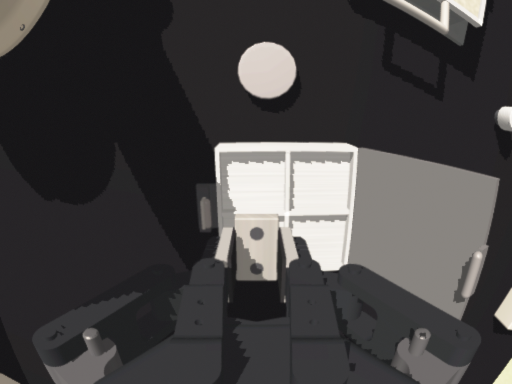

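The plate is held level between the pads at (257,250). The case rim corners are at (218,146) and (354,146), and the dividers at u≈288, v≈213.

```bash
python3 - <<'E'
from h import *
o=monitor.get_obs()
for n,u,v in [('c+y-x',218,146),('c+y+x',354,146),('cross',288,212.5),('divtop',290,149),('left at div',218,213),('right at div',350,214)]: print(n,wray(u,v,.040,o).round(4))
c=wray(288,212.5,.04,o); 
for s in [.033,-.033]:
  a=np.radians(9.6); x,y=-.034,s; print(c[0]+x*np.cos(a)-y*np.sin(a), c[1]+x*np.sin(a)+y*np.cos(a))
E
```

```text
c+y-x [ 0.3763 -0.202   0.04  ]
c+y+x [ 0.5075 -0.1787  0.04  ]
cross [ 0.4552 -0.2571  0.04  ]
divtop [ 0.4448 -0.1935  0.04  ]
left at div [ 0.3853 -0.2693  0.04  ]
right at div [ 0.5207 -0.2486  0.04  ]
0.41620238746514104 -0.23026942319254293
0.4272091247484038 -0.2953451616391963
```

Call:
drive_tool --plan '[[0,[-0.002,0,-0.05],0],[0,[0,0,-0.05],0],[0,[0,0,-0.025],0],[0,[0,0,-0.015],0],[0,[0,0,-0.008],0],[0,[0,0,0],0],[0,[0,0,0],0]]'

```text
time: 13.58
ee_pos: [0.4164, -0.2305, 0.0148]
tcp_rot: [179.9, 0.1, 99.7]
wrist_force: [0.8, 1.0, -1.0]
opening: 0.0207
```

Call:
drive_tool --plan '[[0.34,[0,0,0],0],[0.34,[0,0,0],0],[0.34,[0,0,0],0],[0.34,[0,0,0.02],0],[0.34,[0,0,0.05],0],[0.34,[0,0,0.05],0],[0.34,[0,0,0.03],0],[0.34,[0,0.05,0],0],[0.34,[0,0.05,0],0],[0.34,[0,0,0],0]]'

```text
time: 14.82
ee_pos: [0.4157, -0.128, 0.1642]
tcp_rot: [180.0, 0.0, 99.9]
wrist_force: [0.1, -0.2, 0.0]
opening: 0.0293
```

```bash
python3 - <<'E'
from h import *
o=monitor.get_obs(); print(o['ee_pos'],o['tcp_rot'],o['opening'])
snap('wrist','w8.png')
im,d=snap('top'); cv2.imwrite('pics/t8.png',cv2.resize(im[120:270,70:420],None,fx=2.2,fy=2.2)[:,:,::-1])
P=pts('top',d)
E
```

```text
[ 0.41571483 -0.12799179  0.16421683] [1.79953363e+02 8.85931022e-04 9.98560193e+01] 0.029264891203865807
```

View pics/w8.png

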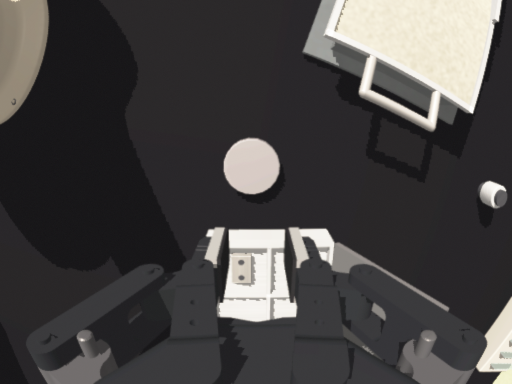

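View pics/t8.png

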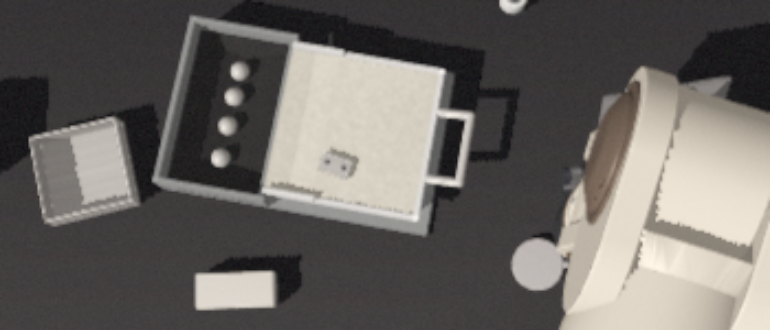

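First plate lies flat in its compartment (242,268). Going for the second.

Call:
drive_tool --plan '[[0.45,[0.02,0.055,0],-6],[0.45,[0.02,0.055,0],-6],[0.45,[0.02,0.055,0],-6],[0.45,[0.02,0.055,0],-6],[0.45,[0.02,0.025,0],-4],[0.45,[0,0,-0.02],0],[0.45,[0,0,-0.017],0],[0.45,[0,0,0],0],[0.45,[0,0,0],0]]'

```text
time: 16.05
ee_pos: [0.5159, 0.1142, 0.1274]
tcp_rot: [180.0, -0.0, 71.6]
wrist_force: [-0.8, -0.4, 0.6]
opening: 0.0387
```

```bash
python3 - <<'E'
from h import *
o=monitor.get_obs(); print(o['ee_pos'],o['tcp_rot'],o['opening'])
snap('wrist','w9.png')
E
```

```text
[0.51587514 0.11416452 0.12737495] [ 1.79968164e+02 -1.80605032e-02  7.15892500e+01] 0.03865459346639912
```

View pics/w9.png

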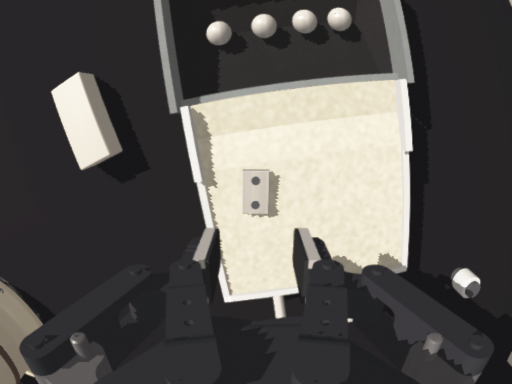

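```bash
python3 - <<'E'
from h import *
a=wray(256,181,.058);b=wray(255.5,205,.058);print(a,b,(a+b)/2,np.degrees(np.arctan2(*(a-b)[[1,0]])))
E
```

```text
[0.52016294 0.12752567 0.058     ] [0.51343685 0.10867012 0.058     ] [0.5167999  0.11809789 0.058     ] 70.36784503455563
```

Call:
drive_tool --plan '[[0.4,[0.001,0.004,-0.04],-0.6],[0.4,[0,0,-0.03],0],[0.4,[0,0,-0.015],0],[0.4,[0,0,-0.0075],0],[0.4,[0,0,0],0],[0,[0,0,0],0],[0,[0,0,0],0],[0,[0,0,0],0],[0,[0,0,0],0]]' --grip_force 40

```text
time: 17.23
ee_pos: [0.5175, 0.119, 0.0356]
tcp_rot: [179.9, -0.1, 71.1]
wrist_force: [-0.2, 0.0, 5.8]
opening: 0.0207
```

Call:
drive_tool --plan '[[0,[0,0,0.02],0],[0,[0,0,0.05],0],[0,[0,-0.02,0.05],4],[0,[-0.01,-0.055,0.01],5],[0,[-0.015,-0.055,0],5],[0,[-0.015,-0.055,0],5],[0,[-0.015,-0.055,0],5],[0,[-0.015,-0.055,0],4.7],[0,[-0.015,-0.055,0],0],[0,[-0.006,-0.055,0],0]]' --grip_force 40

```text
time: 18.48
ee_pos: [0.4248, -0.288, 0.1648]
tcp_rot: [180.0, 0.0, 99.7]
wrist_force: [1.3, 0.1, -1.0]
opening: 0.0205
```

Call:
drive_tool --plan '[[0,[0,-0.009,0],0],[0,[0,0,0],0],[0,[0,0,0],0]]'

```text
time: 18.85
ee_pos: [0.4259, -0.2942, 0.1644]
tcp_rot: [180.0, -0.0, 99.8]
wrist_force: [-0.3, 0.0, -0.9]
opening: 0.0202
```

```bash
python3 - <<'E'
from h import *
o=monitor.get_obs(); print(o['ee_pos'],o['tcp_rot'],o['opening'])
snap('wrist','w10.png')
E
```

```text
[ 0.42592167 -0.29415789  0.16442058] [ 1.79995314e+02 -1.29353078e-02  9.98151712e+01] 0.020221245704396082
```

View pics/w10.png

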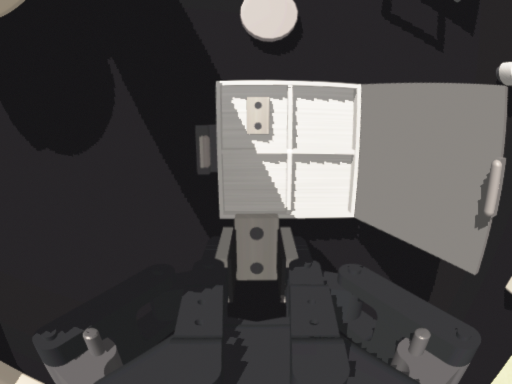

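```bash
python3 - <<'E'
from h import *
o=monitor.get_obs()
Q={}
for n,u,v in [('-x+y',218,82),('+x+y',360,83),('-x-y',219,218),('+x-y',355,218),('cross',290,151.5)]:
    Q[n]=wray(u,v,.040,o); print(n,Q[n].round(4))
print(sum(Q[k] for k in list(Q)[:4])/4)
a=Q['+x-y']-Q['-x-y'];print(np.degrees(np.arctan2(a[1],a[0])),np.linalg.norm(a))
a=Q['+x+y']-Q['-x+y'];print(np.degrees(np.arctan2(a[1],a[0])),np.linalg.norm(a))
a=Q['-x+y']-Q['-x-y'];print(np.degrees(np.arctan2(a[1],a[0]))-90,np.linalg.norm(a))
E
```

```text
-x+y [ 0.3745 -0.2046  0.04  ]
+x+y [ 0.5094 -0.1785  0.04  ]
-x-y [ 0.3954 -0.3385  0.04  ]
+x-y [ 0.5365 -0.3152  0.04  ]
cross [ 0.4536 -0.2591  0.04  ]
[ 0.45396592 -0.25920296  0.04      ]
9.360638990206061 0.14302937486314685
10.960713029520338 0.13744723055306673
8.873600152937072 0.1354652586214484
```

Call:
drive_tool --plan '[[0,[0,-0.002,-0.05],0],[0,[0,0,-0.05],0],[0,[0,0,-0.025],0],[0,[0,0,-0.015],0],[0,[0,0,-0.008],0],[0,[0,0,0],0],[0,[0,0,0],0]]'

```text
time: 19.77
ee_pos: [0.4263, -0.2975, 0.0174]
tcp_rot: [179.9, 0.1, 99.8]
wrist_force: [0.7, -0.5, -1.0]
opening: 0.0207
```

Call:
drive_tool --plan '[[0.34,[0,0,0],0],[0.34,[0,0,0],0],[0.34,[0,0,0],0],[0.34,[0,0,0.02],0],[0.34,[0,0,0.05],0],[0.34,[0,0,0.05],0],[0.34,[0,0,0.055],0],[0,[-0.05,-0.01,0.02],0],[0,[-0.01,0,0.05],0],[0,[0,0,0],0]]'

```text
time: 21.02
ee_pos: [0.3657, -0.308, 0.2652]
tcp_rot: [179.8, 0.3, 99.7]
wrist_force: [0.4, 0.4, -0.9]
opening: -0.0004
```

```bash
python3 - <<'E'
from h import *
o=monitor.get_obs(); print(o['ee_pos'],o['tcp_rot'],o['opening'],o['q'])
snap('wrist','w11.png'); im,d=snap('side','s11.png')
cv2.imwrite('pics/s11z.png',cv2.resize(im[200:360,220:420],None,fx=4,fy=3.75)[:,:,::-1])
E
```

```text
[ 0.36572146 -0.30799736  0.2651792 ] [179.77401462   0.26886474  99.68374629] -0.0004022939893173213 [-4.01022286e+01 -3.81164931e+00  6.77493910e+00  1.00235367e+02
 -1.01850696e-03  4.02134917e+01]
```

View pics/w11.png

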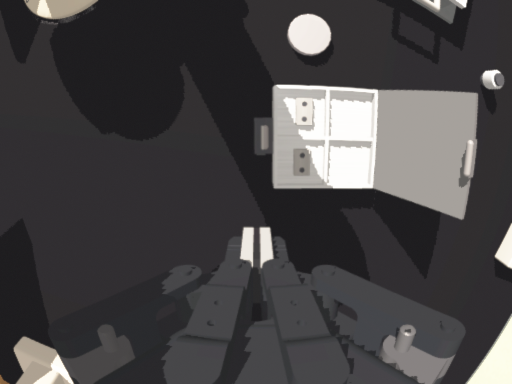

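View pics/s11z.png

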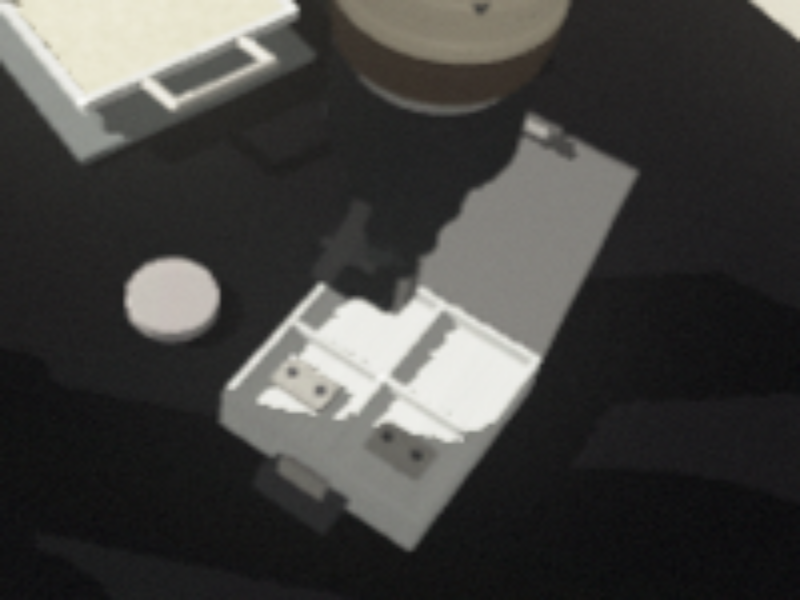

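Both plates lie flat in the -x compartments. Next I'll go round behind the lid with the fingers shut and push it over past upright.

Call:
drive_tool --plan '[[0,[0.058,0.018,0],0],[0,[0.058,0.018,0],0],[0,[0.058,0.018,0],0],[0,[0.058,0.018,0],0],[0,[0.016,0.004,0],0],[0,[0,0,0],0],[0,[0,0,-0.05],0],[0,[0,0,0],0]]'

```text
time: 22.12
ee_pos: [0.6106, -0.2307, 0.2063]
tcp_rot: [-179.5, -0.3, 99.7]
wrist_force: [0.0, 0.1, 0.0]
opening: 0.0002
```

```bash
python3 - <<'E'
from h import *
o=monitor.get_obs(); print(o['ee_pos'],o['tcp_rot'],o['opening'])
snap('wrist','w12.png'); im,d=snap('side','s12.png'); P=pts('side',d)
cv2.imwrite('pics/s12z.png',cv2.resize(im[150:350,220:440],None,fx=3.6,fy=3)[:,:,::-1])
E
```

```text
[ 0.61056664 -0.23068909  0.20627756] [-179.53303467   -0.2658825    99.71598767] 0.00017277578837810947
```

View pics/s12z.png

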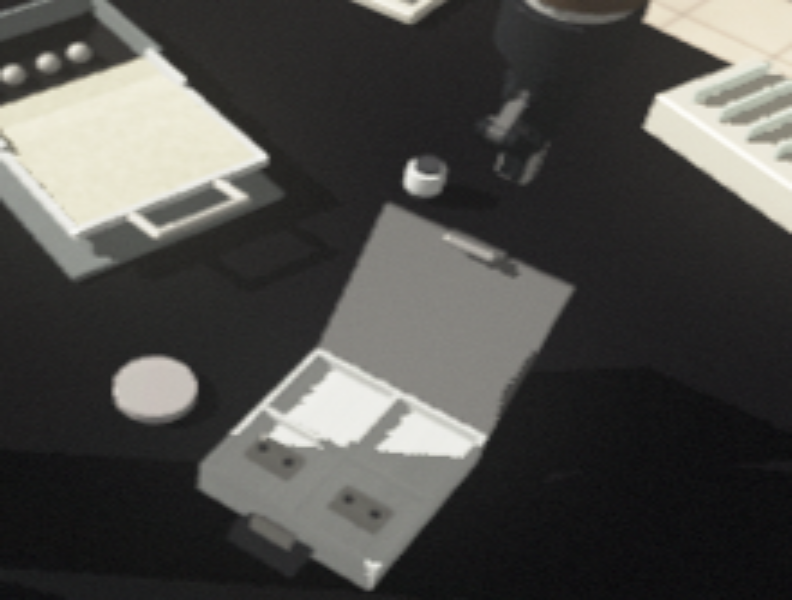

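View pics/w12.png

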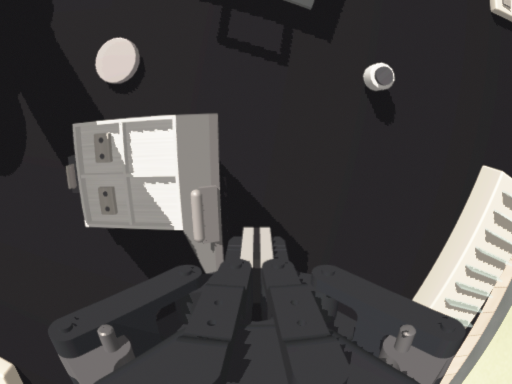

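Call:
drive_tool --plan '[[0,[0,0,-0.05],0],[0,[0,0,-0.03],0],[0,[-0.012,-0.002,0],0],[0,[-0.012,-0.002,0],0],[0,[-0.012,-0.002,0],0],[0,[-0.012,-0.002,0],0],[0,[-0.012,-0.002,0],0],[0,[-0.012,-0.002,0],0],[0,[-0.012,-0.002,0],0]]'

```text
time: 23.35
ee_pos: [0.5287, -0.2453, 0.1312]
tcp_rot: [-180.0, -0.0, 99.7]
wrist_force: [1.6, 0.8, -0.5]
opening: -0.0002
```

```bash
python3 - <<'E'
from h import *
im,d=snap('side')
cv2.imwrite('pics/s13z.png',cv2.resize(im[150:350,220:440],None,fx=3.6,fy=3)[:,:,::-1])
E
```

```text
(no output)
```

View pics/s13z.png

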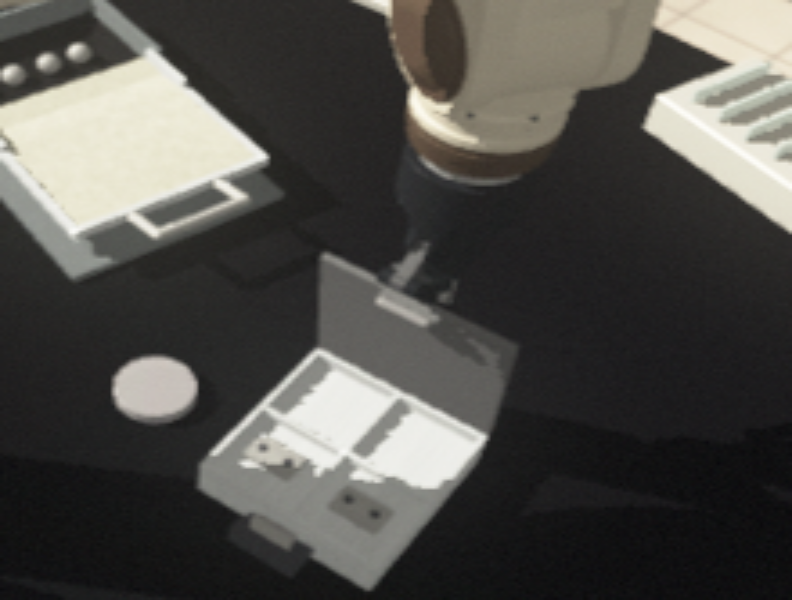

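Lid is now about upright. I'll push on past it and wait for it to sink.

Call:
drive_tool --plan '[[0,[-0.012,-0.002,0],0],[0,[-0.012,-0.002,0],0],[0,[-0.012,-0.002,0],0],[0,[-0.012,-0.002,0],0],[0,[-0.012,-0.002,0],0],[0,[0,0,0.04],0],[0,[0,0,0.04],0],[0,[0,0,0],0],[0,[0,0,0],0],[0,[0,0,0],0]]'

```text
time: 24.65
ee_pos: [0.4691, -0.255, 0.21]
tcp_rot: [-179.9, -0.1, 99.8]
wrist_force: [-0.9, -0.8, -0.2]
opening: -0.0002
```

Call:
drive_tool --plan '[[0,[-0.0375,-0.006,0],0],[0,[-0.0375,-0.006,0],0],[0,[-0.0375,-0.006,0],0],[0,[0,0,0],0],[0,[0,0,0],0],[0,[0,0,0],0],[0,[0,0,0],0]]'

```text
time: 25.52
ee_pos: [0.3577, -0.273, 0.2109]
tcp_rot: [-180.0, -0.0, 99.8]
wrist_force: [-0.0, 1.2, 0.0]
opening: 0.0002
```

```bash
python3 - <<'E'
from h import *
o=monitor.get_obs(); print(o['ee_pos'],o['tcp_rot'],o['opening'])
im,d=snap('side')
cv2.imwrite('pics/s14z.png',cv2.resize(im[150:350,220:440],None,fx=3.6,fy=3)[:,:,::-1])
snap('wrist','w14.png')
E
```

```text
[ 0.35768429 -0.27299275  0.21089195] [-1.79973193e+02 -3.22175092e-02  9.97983298e+01] 0.00024568752695128384
```

View pics/s14z.png

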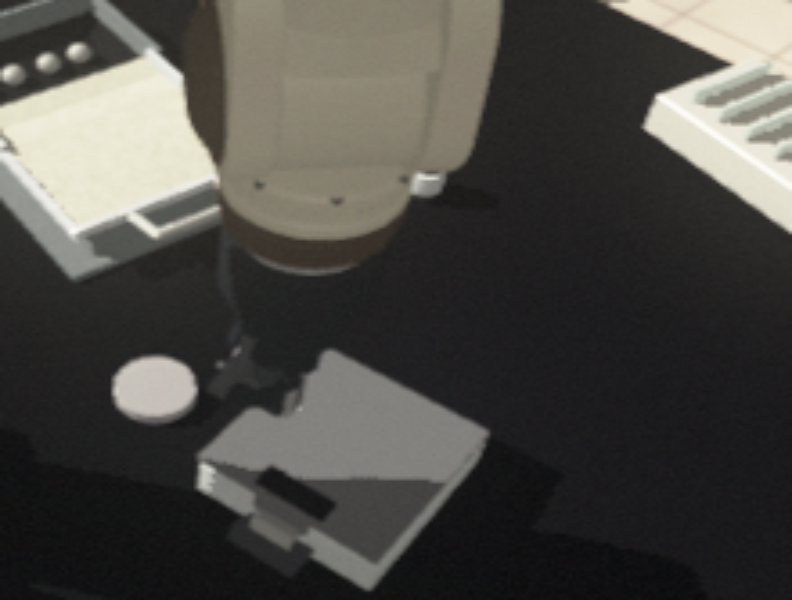

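View pics/w14.png

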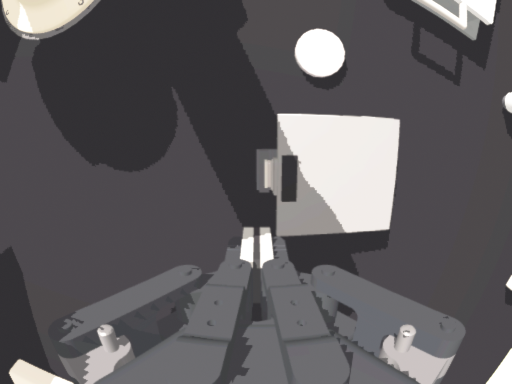

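```bash
python3 - <<'E'
from h import *
print(wray(289,178,.063))
E
```

```text
[ 0.39273048 -0.26903724  0.063     ]
```

Call:
drive_tool --plan '[[0,[0.035,0.004,-0.05],0],[0,[0,0,-0.05],0],[0,[0,0,-0.04],0],[0,[0,0,-0.022],0],[0,[0,0,-0.008],0],[0,[0,0,-0.003],0],[0,[0,0,-0.003],0],[0,[0,0,0],0]]'

```text
time: 26.62
ee_pos: [0.3928, -0.2695, 0.0373]
tcp_rot: [179.9, 0.1, 99.8]
wrist_force: [-3.3, 2.5, 10.8]
opening: 0.0004
```

Call:
drive_tool --plan '[[0,[0,0,-0.002],0],[0,[0,0,-0.002],0],[0,[0,0,0],0]]'

```text
time: 27.0
ee_pos: [0.393, -0.2697, 0.0365]
tcp_rot: [179.8, 0.2, 99.7]
wrist_force: [-14.7, 9.7, 38.9]
opening: -0.0001
```

```bash
python3 - <<'E'
from h import *
im,d=snap('side')
cv2.imwrite('pics/s15z.png',cv2.resize(im[240:350,270:370],None,fx=6,fy=5)[:,:,::-1])
E
```

```text
(no output)
```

View pics/s15z.png

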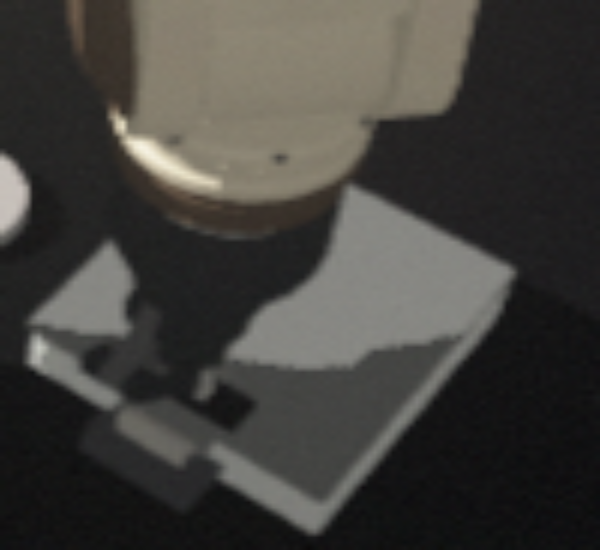

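Call:
drive_tool --plan '[[0,[0,0,0.004],0],[0,[0,0,0.04],0],[0,[0,0,0.05],0],[0,[0,0,0.05],0],[0,[-0.03,0,0.02],0],[0,[0,0.03,0],0],[0,[0,0,0],0]]'

```text
time: 27.92
ee_pos: [0.3625, -0.2386, 0.1966]
tcp_rot: [179.9, 0.1, 99.8]
wrist_force: [0.3, -0.5, -0.5]
opening: 0.0
```

```bash
python3 - <<'E'
from h import *
o=monitor.get_obs(); print(o['ee_pos'],o['tcp_rot'],o['opening'])
im,d=snap('side')
cv2.imwrite('pics/s16z.png',cv2.resize(im[240:350,270:370],None,fx=6,fy=5)[:,:,::-1])
P=pts('side',d)
# fit lid plane: points within lid footprint
c=np.array([.454,-.259]);a=np.radians(9.7)
q=P[...,:2]-c; X=q[...,0]*np.cos(a)+q[...,1]*np.sin(a); Y=-q[...,0]*np.sin(a)+q[...,1]*np.cos(a)
m=(abs(Y)<.06)&(X<.065)&(X>-.045)&(P[...,2]>.03)&(P[...,2]<.09)
A=np.c_[X[m],Y[m],np.ones(m.sum())]; s=np.linalg.lstsq(A,P[...,2][m],rcond=None)[0]; print('side plane',s,m.sum(), 'z at x=.06,-.06',s[2]+.06*s[0],s[2]-.06*s[0])
E
```

```text
[ 0.3624645  -0.23859725  0.19664761] [1.79881131e+02 9.03926901e-02 9.98080001e+01] 2.6347105136479818e-05
side plane [0.00011567 0.00048257 0.04686648] 2056 z at x=.06,-.06 0.04687341782751319 0.04685953736237978
```

View pics/s16z.png

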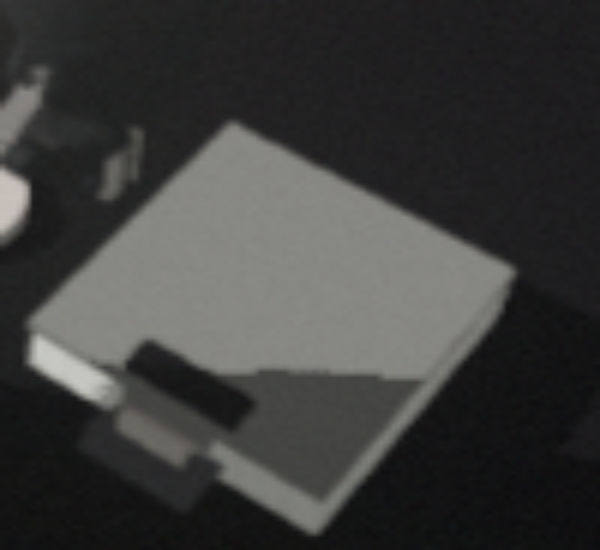

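The side depth fits the lid top as level (0.0001 rad) at z = 0.047, so it has snapped shut. Now the balls.

Call:
drive_tool --plan '[[0.45,[0.016,0.05,0],7],[0.45,[0.016,0.05,0],7],[0.45,[0.016,0.05,0],7],[0.45,[0.016,0.05,0],7],[0.45,[0.016,0.05,0],7],[0.45,[0.016,0.05,0],7],[0.45,[0.016,0.05,0],7],[0.45,[0.016,0.05,0],7],[0.45,[0.016,0.05,0],7],[0.45,[0.02,0.048,-0.03],7]]'

```text
time: 29.22
ee_pos: [0.5282, 0.2611, 0.1668]
tcp_rot: [179.9, 0.2, 170.0]
wrist_force: [1.6, -0.6, -0.6]
opening: 0.0387
```

Call:
drive_tool --plan '[[0.45,[0,0,-0.03],0],[0.45,[0,0,0],0],[0.45,[0,0,0],0]]'

```text
time: 29.6
ee_pos: [0.5267, 0.2584, 0.1365]
tcp_rot: [180.0, 0.1, 169.7]
wrist_force: [-1.0, 0.6, 0.1]
opening: 0.0385
```

```bash
python3 - <<'E'
from h import *
o=monitor.get_obs(); print(o['ee_pos'],o['tcp_rot'],o['opening'],o['q'][5])
snap('wrist','w17.png')
E
```

```text
[0.52674254 0.25841843 0.13653588] [1.79965480e+02 5.53738582e-02 1.69704296e+02] 0.0384571600139819 36.43074151814108
```

View pics/w17.png

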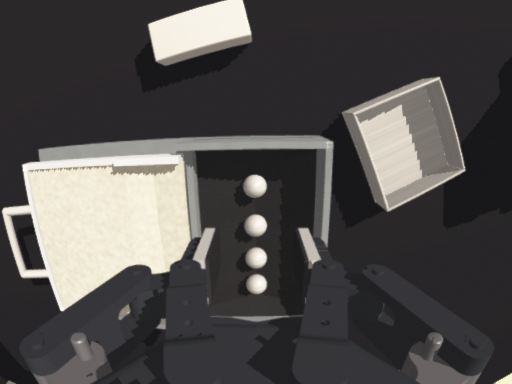

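```bash
python3 - <<'E'
from h import *
o=monitor.get_obs()
im=np.load('/tmp/wrist.npz')['im']
for u,v in [(255,187),(256,226),(256,258),(257,284)]: print(wray(u,v,.0232,o).round(4))
print('dish',[wray(u,v,.035,o).round(4).tolist() for u,v in [(344,113),(437,80),(464,172),(386,210)]])
E
```

```text
[0.5311 0.2576 0.0232]
[0.5707 0.2513 0.0232]
[0.6063 0.2448 0.0232]
[0.6387 0.24   0.0232]
dish [[0.4747, 0.3489, 0.035], [0.4523, 0.4539, 0.035], [0.5512, 0.4829, 0.035], [0.5746, 0.3825, 0.035]]
```

Call:
drive_tool --plan '[[0.45,[0.003,-0.0005,-0.05],0],[0.45,[0,0,-0.04],0],[0.45,[0,0,-0.025],0],[0.45,[0,0,-0.012],0],[0.45,[0,0,-0.006],0],[0.45,[0,0,0],0],[0,[0,0,0],0],[0,[0,0,0],0],[0,[0,0,0],0],[0,[0,0,0],0]]' --grip_force 25

```text
time: 30.9
ee_pos: [0.5299, 0.2587, 0.0035]
tcp_rot: [179.9, 0.1, 169.8]
wrist_force: [-0.2, 0.0, 6.0]
opening: 0.0196
```

Call:
drive_tool --plan '[[0,[0,0,0.02],0],[0,[0,0,0.04],0],[0,[0,0,0.04],0],[0,[-0.004,0.04,0],0],[0,[-0.005,0.04,0],0],[0,[-0.005,0.04,0],0],[0,[-0.004,0.036,0],0],[0,[0,0,0],0]]'

```text
time: 31.9
ee_pos: [0.5103, 0.4164, 0.1017]
tcp_rot: [-180.0, -0.0, 169.9]
wrist_force: [-0.1, -0.7, -0.7]
opening: 0.0199
```

```bash
python3 - <<'E'
from h import *
o=monitor.get_obs(); print(o['ee_pos'],o['tcp_rot'],o['opening'],o['q'][5])
snap('wrist','w18.png')
E
```

```text
[0.51034851 0.41640229 0.10165295] [-1.79986642e+02 -3.22332089e-02  1.69908512e+02] 0.01988728803921286 49.29591368945443
```

View pics/w18.png

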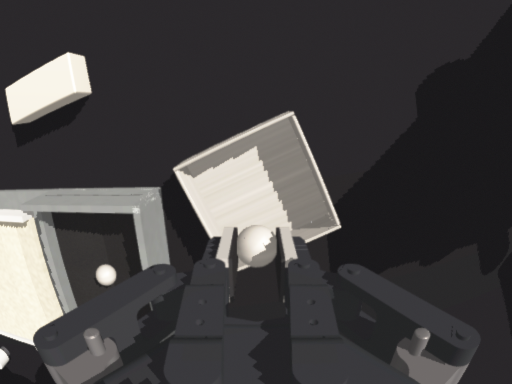

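```bash
python3 - <<'E'
from h import *
a=[wray(u,v,.035) for u,v in [(174,169),(292,113),(340,226)]]; print(np.round(a,4),(a[0]+a[2])/2)
E
```

```text
[[0.4761 0.3557 0.035 ]
 [0.4502 0.4543 0.035 ]
 [0.5483 0.481  0.035 ]] [0.51223704 0.418343   0.035     ]
```

Call:
drive_tool --plan '[[0,[0.002,0,-0.05],0],[0,[0,0,-0.03],0],[0,[0,0,-0.016],0],[0,[0,0,0],0],[0.38,[0,0,0],0],[0.38,[0,0,0],0],[0.38,[0,0,0.01],0],[0.38,[0,0,0.05],0],[0.45,[0,0,0.05],0],[0.45,[0.01,-0.03,0],0]]'

```text
time: 33.2
ee_pos: [0.5245, 0.3867, 0.1226]
tcp_rot: [179.6, 0.3, 169.9]
wrist_force: [-0.3, 0.1, -1.0]
opening: 0.0388
```

Call:
drive_tool --plan '[[0.45,[0.012,-0.045,0],0],[0.45,[0.012,-0.045,0],0],[0.45,[0.012,-0.045,0],0],[0.45,[0.011,0,0],0],[0.45,[0,0,0],0],[0.45,[0,0,0],0]]'

```text
time: 33.95
ee_pos: [0.5699, 0.2504, 0.1164]
tcp_rot: [180.0, -0.0, 169.8]
wrist_force: [-0.3, -0.2, -0.6]
opening: 0.038
```

```bash
python3 - <<'E'
from h import *
o=monitor.get_obs(); print(o['ee_pos'],o['tcp_rot'],o['opening'],o['q'][5])
snap('wrist','w19.png')
im,d=snap('top'); cv2.imwrite('pics/t19.png',cv2.resize(im[120:260,70:300],None,fx=3.4,fy=3.4)[:,:,::-1])
E
```

```text
[0.56988088 0.25035553 0.11643504] [ 1.79989606e+02 -6.98158092e-03  1.69814057e+02] 0.03795898186957205 33.896361090153796
```

View pics/w19.png

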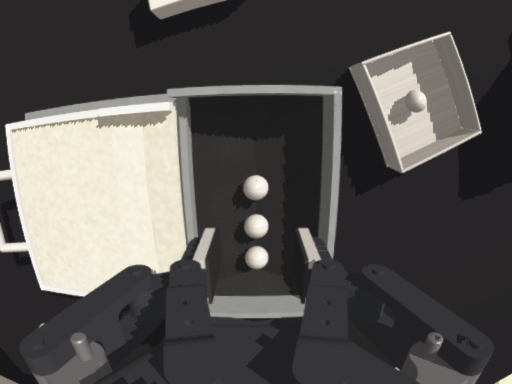

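View pics/t19.png

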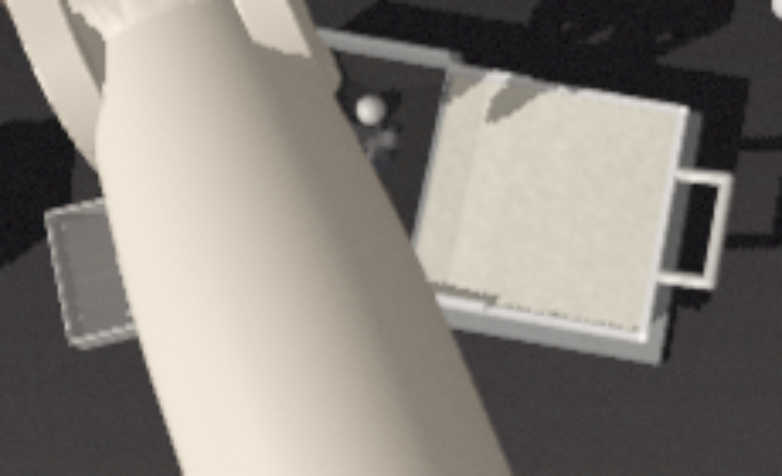

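```bash
python3 - <<'E'
from h import *
print(wray(256,188,.0232),wray(415,101,.014))
E
```

```text
[0.56926742 0.25112521 0.0232    ] [0.51345197 0.41568655 0.014     ]
```

Call:
drive_tool --plan '[[0.45,[0.0005,0.001,-0.05],0],[0.45,[0,0,-0.035],0],[0.45,[0,0,-0.016],0],[0.45,[0,0,-0.01],0],[0.45,[0,0,-0.002],0],[0.45,[0,0,0],0],[0,[0,0,0],0],[0,[0,0,0],0],[0,[0,0,0],0],[0,[0,0,0],0]]' --grip_force 25

```text
time: 35.3
ee_pos: [0.5713, 0.2506, 0.0044]
tcp_rot: [179.9, 0.1, 169.7]
wrist_force: [0.3, 0.3, 5.9]
opening: 0.02
```

Call:
drive_tool --plan '[[0,[0,0,0.02],0],[0,[0,0,0.04],0],[0,[0,0,0.04],0],[0,[-0.021,0.04,0],0],[0,[-0.022,0.04,0],0],[0,[-0.022,0.04,0],0],[0,[-0.021,0.038,0],0],[0,[0,0,0],0],[0,[0,0,-0.05],0],[0,[0,0,-0.03],0]]'

```text
time: 36.55
ee_pos: [0.4846, 0.4073, 0.0221]
tcp_rot: [-179.9, -0.0, 169.7]
wrist_force: [-0.0, -0.3, -0.3]
opening: 0.0199
```

Call:
drive_tool --plan '[[0,[0,0,-0.012],0],[0,[0,0,0],0],[0.36,[0,0,0],0],[0.36,[0,0,0],0],[0.36,[0,0,0.01],0],[0.36,[0,0,0.05],0],[0.45,[0,0,0.045],0],[0.45,[0.03,-0.04,0],0],[0.45,[0.03,-0.045,0],0],[0.45,[0.03,-0.045,0],0]]'

```text
time: 37.8
ee_pos: [0.5756, 0.2773, 0.1177]
tcp_rot: [179.9, 0.1, 169.8]
wrist_force: [0.7, 0.1, 0.9]
opening: 0.0384
```

Call:
drive_tool --plan '[[0.45,[0.03,-0.034,0],0],[0.45,[0,0,0],0],[0.45,[0,0,0],0]]'

```text
time: 38.17
ee_pos: [0.6047, 0.2444, 0.117]
tcp_rot: [180.0, 0.0, 169.7]
wrist_force: [-0.2, -0.1, 0.2]
opening: 0.0389
```

```bash
python3 - <<'E'
from h import *
o=monitor.get_obs(); print(o['ee_pos'],o['tcp_rot'],o['opening'],o['q'][5])
snap('wrist','w20.png')
E
```

```text
[0.60466461 0.24444061 0.11695635] [1.79974070e+02 1.72775266e-02 1.69727433e+02] 0.038851584406292626 32.27813984743657
```

View pics/w20.png

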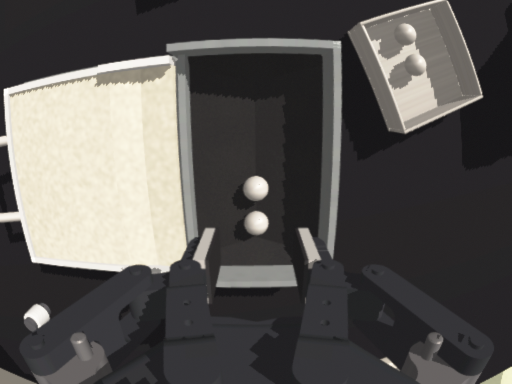

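```bash
python3 - <<'E'
from h import *
for p in [(256,188,.0232),(256.5,223,.0232),(415,64,.014),(405,34,.014)]: print(wray(*p).round(4))
E
```

```text
[0.6041 0.2458 0.0232]
[0.6369 0.2403 0.0232]
[0.5124 0.4169 0.014 ]
[0.4822 0.4117 0.014 ]
```

Call:
drive_tool --plan '[[0.45,[0.0,0.001,-0.05],0],[0.45,[0,0,-0.035],0],[0.45,[0,0,-0.016],0],[0.45,[0,0,-0.01],0],[0.45,[0,0,-0.002],0],[0.45,[0,0,0],0],[0,[0,0,0],0],[0,[0,0,0],0],[0,[0,0,0],0],[0,[0,0,0],0]]' --grip_force 25

```text
time: 39.48
ee_pos: [0.6054, 0.2456, 0.0044]
tcp_rot: [179.9, 0.1, 169.7]
wrist_force: [0.2, 0.3, 6.4]
opening: 0.0197
```

Call:
drive_tool --plan '[[0,[0,0,0.02],0],[0,[0,0,0.04],0],[0,[0,0,0.04],0],[0,[-0.016,0.045,0],0],[0,[-0.016,0.045,0],0],[0,[-0.016,0.045,0],0],[0,[-0.016,0.044,0],0],[0,[0,0,0],0],[0,[0,0,-0.05],0],[0,[0,0,-0.03],0]]'

```text
time: 40.72
ee_pos: [0.5405, 0.4232, 0.022]
tcp_rot: [-179.9, -0.0, 169.7]
wrist_force: [0.3, -0.6, -0.3]
opening: 0.0202
```

Call:
drive_tool --plan '[[0,[0,0,-0.012],0],[0,[0,0,0],0],[0.36,[0,0,0],0],[0.36,[0,0,0],0],[0.36,[0,0,0.01],0],[0.36,[0,0,0.05],0],[0.45,[0,0,0.045],0],[0.45,[0.024,-0.045,0],0],[0.45,[0.024,-0.045,0],0],[0.45,[0.024,-0.045,0],0]]'

```text
time: 41.98
ee_pos: [0.6137, 0.2884, 0.1179]
tcp_rot: [179.9, 0.1, 169.8]
wrist_force: [1.1, 0.3, -0.1]
opening: 0.0386
```

Call:
drive_tool --plan '[[0.45,[0.024,-0.0485,0],0],[0.45,[0,0,0],0],[0.45,[0,0,0],0]]'

```text
time: 42.35
ee_pos: [0.637, 0.241, 0.1173]
tcp_rot: [179.9, 0.1, 169.7]
wrist_force: [0.2, -0.1, -0.8]
opening: 0.0383
```

```bash
python3 - <<'E'
from h import *
o=monitor.get_obs(); print(o['ee_pos'],o['tcp_rot'],o['opening'],o['q'][5])
snap('wrist','w21.png')
E
```

```text
[0.63698431 0.24097739 0.11725856] [1.79945234e+02 5.61911957e-02 1.69719487e+02] 0.038347972138704986 30.994671655563458
```

View pics/w21.png

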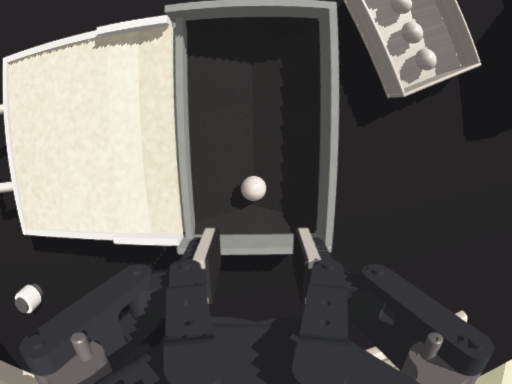

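Call:
drive_tool --plan '[[0.45,[0.0,-0.001,-0.05],0],[0.45,[0,0,-0.035],0],[0.45,[0,0,-0.016],0],[0.45,[0,0,-0.01],0],[0.45,[0,0,-0.002],0],[0.45,[0,0,0],0],[0,[0,0,0],0],[0,[0,0,0],0],[0,[0,0,0],0],[0,[0,0,0],0]]' --grip_force 25

```text
time: 43.65
ee_pos: [0.6373, 0.2401, 0.0045]
tcp_rot: [179.9, 0.1, 169.7]
wrist_force: [-0.9, 0.4, 6.0]
opening: 0.0197
```

Call:
drive_tool --plan '[[0,[0,0,0.02],0],[0,[0,0,0.04],0],[0,[0,0,0.04],0],[0,[-0.026,0.0405,0],-10.6],[0,[-0.026,0.0405,0],-10.6],[0,[-0.026,0.0405,0],-10.6],[0,[-0.027,0.0405,0],-10.6],[0,[-0.027,0.041,0],-10.6],[0,[0,0,0],-10.6],[0,[0,0,0],-1.4]]'

```text
time: 44.9
ee_pos: [0.5043, 0.4433, 0.1042]
tcp_rot: [180.0, -0.0, 104.8]
wrist_force: [0.2, -0.0, -0.4]
opening: 0.0197
```

Call:
drive_tool --plan '[[0,[0,0,0],0],[0,[0,0,0],0]]'

```text
time: 45.15
ee_pos: [0.5052, 0.4422, 0.1035]
tcp_rot: [180.0, -0.0, 104.8]
wrist_force: [-0.4, 0.2, -1.2]
opening: 0.0198
```

```bash
python3 - <<'E'
from h import *
o=monitor.get_obs(); print(o['ee_pos'],o['tcp_rot'],o['opening'],o['q'][5])
snap('wrist','w22.png')
E
```

```text
[0.50516824 0.44224497 0.10353141] [ 1.79990355e+02 -1.95984803e-03  1.04824259e+02] 0.01980998799034006 116.37710396714893
```

View pics/w22.png

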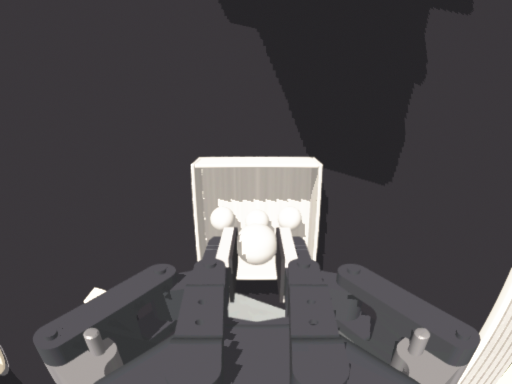

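```bash
python3 - <<'E'
from h import *
for p in [(222,218,.014),(290,218,.014),(197,160,.035),(319,160,.035)]: print(wray(*p).round(4))
E
```

```text
[0.4822 0.4101 0.014 ]
[0.5413 0.4256 0.014 ]
[0.4526 0.4606 0.035 ]
[0.5454 0.485  0.035 ]
```

Call:
drive_tool --plan '[[0,[-0.001,0.005,-0.04],0],[0,[0,0,-0.03],0],[0,[0,0,-0.015],0],[0,[0,0,-0.006],0],[0,[0,0,0],0],[0.36,[0,0,0],0],[0.36,[0,0,0],0],[0.36,[0,0,0.01],0],[0.36,[0,0,0.05],0],[0.36,[0,0,0.05],0]]'

```text
time: 46.45
ee_pos: [0.5035, 0.4476, 0.1243]
tcp_rot: [180.0, 0.0, 104.8]
wrist_force: [-0.6, 0.2, 0.5]
opening: 0.0307
```

Call:
drive_tool --plan '[[0.4,[-0.04,-0.03,0.04],0],[0.4,[-0.05,-0.03,0.03],0],[0.4,[-0.05,-0.03,0],0],[0.4,[-0.03,-0.03,0],0],[0.4,[0,0,0],0],[0.4,[0,0,0],0],[0.4,[0,0,0],0],[0.4,[0,0,0],0]]'

```text
time: 47.45
ee_pos: [0.3374, 0.3303, 0.1895]
tcp_rot: [-180.0, 0.0, 104.7]
wrist_force: [-0.3, 0.1, 0.7]
opening: 0.0341
```

```bash
python3 - <<'E'
from h import *
o=monitor.get_obs(); print(o['ee_pos'],o['tcp_rot'],o['opening'],o['q'][5],o['wrist_force'])
snap('wrist','w23.png'); im,d=snap('top','t23.png'); i2,d2=snap('side','s23.png')
cv2.imwrite('pics/t23z.png',cv2.resize(im[100:270,70:430],None,fx=2.2,fy=2.2)[:,:,::-1])
P=pts('top',d)
a=np.radians(9.7); q=P[...,:2]-[.454,-.259]; X=q[...,0]*np.cos(a)+q[...,1]*np.sin(a); Y=-q[...,0]*np.sin(a)+q[...,1]*np.cos(a)
for nm,PP in (('top',P),('side',pts('side',d2))):
    q=PP[...,:2]-[.454,-.259]; X=q[...,0]*np.cos(a)+q[...,1]*np.sin(a); Y=-q[...,0]*np.sin(a)+q[...,1]*np.cos(a)
    m=(abs(Y)<.06)&(X<.065)&(X>-.045)&(PP[...,2]>.03)&(PP[...,2]<.09)
    print(nm,m.sum(),np.linalg.lstsq(np.c_[X[m],Y[m],np.ones(m.sum())],PP[...,2][m],rcond=None)[0])
    # board
    b=np.radians(80); q=PP[...,:2]-[.574,.186]; X=q[...,0]*np.cos(b)+q[...,1]*np.sin(b); Y=-q[...,0]*np.sin(b)+q[...,1]*np.cos(b)
    m=(abs(Y)<.07)&(X<-.06)&(X>-.16)&(PP[...,2]>.03)&(PP[...,2]<.12)
    print(' board',m.sum(),np.linalg.lstsq(np.c_[X[m],Y[m],np.ones(m.sum())],PP[...,2][m],rcond=None)[0])
E
```

```text
[0.33738115 0.33025995 0.18954186] [-1.79954803e+02  2.63006760e-02  1.04744088e+02] 0.0341229704685603 119.64513686865594 [-0.29502101  0.0688166   0.65114663]
top 2035 [0.00438935 0.0001567  0.04715804]
 board 2082 [-0.00111191 -0.00037205  0.05001009]
side 2063 [ 0.00021017 -0.00022782  0.04688112]
 board 1163 [-0.00049886 -0.00094842  0.04963741]
```

View pics/t23z.png

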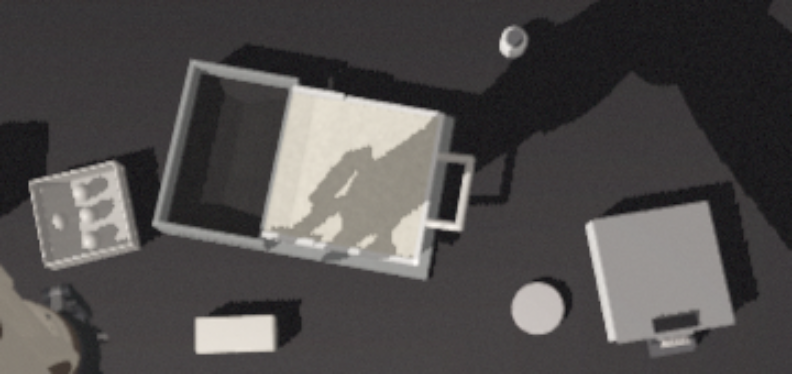

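View pics/w23.png

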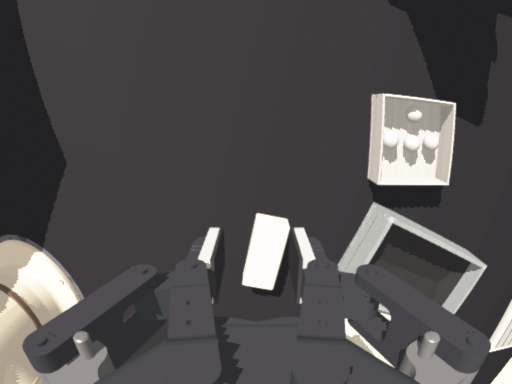

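View pics/s23.png

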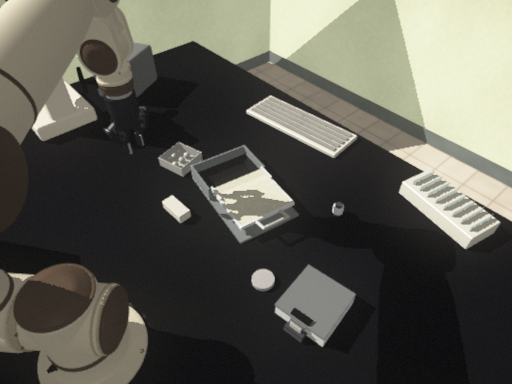

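The dish holds four balls, the trough and board are empty, the board and lid read level, and the bystanders haven't moved. Handing in.

```bash
python3 -c "
from workcell import job; print(job.job_done())"
```

```text
the job is handed in; nothing more can be done
None
```

The job is done and handed in at about 47.5 s of the 210 s allowed; the hand-in gave no verdict. I raised the board to about 0.28 rad and all four balls rolled into the trough. I then let it down, laid both plates flat in two compartments of the case, snapped the lid shut and moved the four balls into the dish.

**Last checks:**
- **Balls:** the pictures show four in the dish, and the trough and board are empty.
- **Lid:** level to 0.0002 rad in the side depth and 0.004 rad in the top depth, both well under 0.035.
- **Board:** level to about 0.001 rad.
- **Bystanders:** the petri dish, objective and slide box look unmoved; I did not measure their positions again.
- **Robot:** clear of everything.

**What disagreed or went less well:**
- **Fingertip position:** the text puts the tips 22 mm ahead of the tool point (TCP), but they stand about 16–22 mm behind it. My first grip on the handle closed on air because of this. I measured the offset and gripped it on the second try.
- **Lid press:** the final press reached about 39 N vertically, about 43 N in all with the sideways part. The limit for the arm and gripper body is 40 N. I pressed with the fingertips, so I believe the rule does not apply, but I cannot be sure.
- **Plates:** I last saw them flat in the case just before the lid went down; I could not check them afterwards.

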